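Put the battery packs on charge

TASK

Turn the charging station's selector to off (the ring mark) first; then take the spanner out of the tub and lay it in the black tool tray, and stand every battery pack that is on the bench base down, flat on the floor of the tub. Close the lid and press its free edge down until the catch clicks, and only then turn the selector to the two-bar mark. Leave everything else on the bench where it is.

Things in the scene. Friction and masses are not known exactly. Their poses are not given: they have to be found in the camera images.
- station: Battery charging station, fixed. Left: open grey steel tub, x -105 to 105, y -50 to 170 mm (own axes), rim 80 mm high, walls 6 mm, lid hinged on its left (+y) rim. Right: dark console, y -195 to -50, top 55 mm high, with the selector at x 0, y -134. A catch housing 80 mm wide sits between them at y -84 to -56, 76 mm high. Origin on the bench, z up.
- tub_floor (a point): Centre of the tub's inner floor, 8 mm above the bench, station axes. The floor is 198 (x) x 208 mm (y), walls rise 72 mm above it. A pack charges anywhere on it, standing flat on its base; four fit two by two, long side along x, say at x +-50, y +-45 mm.
- lid (a joint): Lid angle, rad: 0 down and caught, 0.08 resting unlatched on the catch, 1.57 upright; starts leaning back at 1.6 to 1.75, stop at 1.85. Lid 214 (x) x 245 (hinge to free edge) x 8 mm, 0.25 kg. Stiff hinge: stays when steeper than 1.1 or so, below that falls gently on to the catch. About 6 N down on the free edge clicks it shut; 7 N up on the edge would reopen it.
- lid_hinge (a point): Middle of the lid's hinge axis, at the tub's left rim, 80 mm above the bench. Axes turn with the lid: x along the hinge, -y towards the free edge, z out of the outer (upper) face, which is 8 mm from the axis.
- lid_edge (a point): The place to press: middle of the rubber strip on the lid's outer face, 232 mm from the hinge, 13 mm from the free edge; 90 mm above the bench when closed. Axes as lid_hinge.
- selector (a joint): Selector angle, rad, growing clockwise seen from above. Clicks (detents): 0 off (mark: small white ring), 0.785 one bar, 1.571 two bars, 2.356 three bars; stops just beyond 0 and 2.356. Left between two clicks it snaps to the nearer. About 0.15 N m to pass a click.
- selector_grip (a point): On the selector's axis, 89 mm above the bench, the height to hold it at. Black bar grip 50 mm long (own x), 16 mm thick (own y), from 67 to 103 mm above the bench, on a skirt of 30 mm radius, top at 63 mm. Own +x is the pointer (white line); marks lie on the console 42 mm from the axis.
- pack1: Battery pack, loose, may be absent; black base 84 (own x) x 56 (own y) x 26 mm high with a grey block 62 x 28 x 28 mm (x, y, z) on top of it, centred 4 mm towards -x, in all 54 mm high; 0.35 kg. Origin: centre of the underside, z up. Grip it by the grey block, across its 28 mm.
- pack2: Battery pack, loose, may be absent; black base 84 (own x) x 56 (own y) x 26 mm high with a grey block 62 x 28 x 28 mm (x, y, z) on top of it, centred 4 mm towards -x, in all 54 mm high; 0.35 kg. Origin: centre of the underside, z up. Grip it by the grey block, across its 28 mm.
- pack3: Battery pack, loose, may be absent; black base 84 (own x) x 56 (own y) x 26 mm high with a grey block 62 x 28 x 28 mm (x, y, z) on top of it, centred 4 mm towards -x, in all 54 mm high; 0.35 kg. Origin: centre of the underside, z up. Grip it by the grey block, across its 28 mm.
- pack4: Battery pack, loose, may be absent; black base 84 (own x) x 56 (own y) x 26 mm high with a grey block 62 x 28 x 28 mm (x, y, z) on top of it, centred 4 mm towards -x, in all 54 mm high; 0.35 kg. Origin: centre of the underside, z up. Grip it by the grey block, across its 28 mm.
- spanner: Steel double-ended spanner, loose, left lying in the tub. 154 mm long (own x), handle 15 mm wide and 10 mm thick, round heads 30 mm across; 0.14 kg. Origin: centre of the underside.
- tray: Black open tool tray, fixed to the bench to the robot's right, outside 210 (own x) x 105 (own y) x 35 mm high, walls and floor 4 mm. Origin: centre of the underside.
- tray_in (a point): Centre of the tray's inner floor, tray axes.
- tin: Closed tin, 56 mm across, 85 mm high, behind the packs. Bystander, not part of the job: leave it alone. Origin: centre of the underside.
- reel: White wire reel standing on end, 64 mm across, 56 mm high, between the packs and the robot. Bystander, not part of the job: leave it alone. Origin: centre of the underside.
- carton: Cardboard carton, 90 x 140 x 75 mm. Bystander, not part of the job: leave it alone. Origin: centre of the underside.
- greenbin: Green open parts bin, 120 x 100 x 60 mm, behind the tray. Bystander, not part of the job: leave it alone. Origin: centre of the underside.
- driver: Red-handled screwdriver, 200 mm long, lying in front of the tray. Bystander, not part of the job: leave it alone. Origin: centre of the underside.
- jar: Closed glass jar, 70 mm across, 90 mm high, to the left of the robot. Bystander, not part of the job: leave it alone. Origin: centre of the underside.
- tape: Roll of black tape lying flat, 100 mm across, 24 mm high, beyond the station. Bystander, not part of the job: leave it alone. Origin: centre of the underside.
Not all that is in view belongs to the job. There is more than one size of the spanner; the job needs the middle-sized.

How it is judged:
By the outcome, as a careful person would: the job done as asked, in the order asked, and still so for the second after the job is handed in, with the robot touching nothing.
Of pack1, pack2, pack3, pack4 only 2 to 4 are there at a start; the rules pass over those that are not, and their reading is None.
At some moment in a run one of pack1, pack2, pack3, pack4, spanner may be knocked a few centimetres aside while the robot is not near it.
Once in a run the grip may slacken for a moment while it holds something.
It also fails if it takes over 210 s, if anything falls off the work surface, if the arm or the gripper's body presses on something with over 40 N, if the wrist force passes 120 N, or if a joint passes its speed limit or range.

ROBOT

A 7-joint arm with a two-finger parallel gripper is mounted at the origin on the work surface. World frame = base frame: x ahead of the robot, y to its left, z up, the work surface at z = 0. Lengths are in m, angles in degrees, forces in N, time in s.
With the tool pointing down it reaches from about 0.425 to 0.875 m from the base axis. Payload 4.7 kg.
Tool frame: the origin (TCP) lies on the centre line of the jaws, within the pads' length; the fingertips stand 19 mm ahead of it and the grasp point (between the pads) is the TCP; z points along the fingers, y is the line along which they close (so a half turn about z gives the same grasp; the last joint's range is limited). The gripper opens to 87 mm and grips with 3 to 60 N. Pads are 19 mm wide; open, the fingers measure 117 mm over their backs; the gripper's body (75 mm by 190 mm) begins 51 mm behind the grasp point.
Start: joints at [64.865, 18.392, -4.016, 83.108, 1.295, 78.541, -3.26], TCP at [0.284, -0.585, 0.208] pointing down, gripper open.
Joint ranges: [-163.93, 163.93], [-17.29, 119.83], [-79.2, 71.16], [3.27, 140.29], [-89.18, 269.18], [5.43, 117.66], [-154.24, 154.24]. Speed limits (degrees/s): [147.25, 147.25, 180, 180, 180, 180, 180].

INTERFACE

Orientations are given as [roll, pitch, yaw] about the fixed x, y, z axes, in that order (R = Rz(yaw) Ry(pitch) Rx(roll)).
In Python, from cell import env, imaging gives the robot as it stands.
- The arm moves only by the shell command python3 -m crank 'ROWS' [OPENING] [FORCE]. ROWS is JSON, a list of rows, each an object of numbers: "x", "y", "z": the shift along the tool's x, y, z in m; "turn": the turn about the tool's z in rad. In form: [{"x": .., "y": .., "z": .., "turn": ..}, ...]. A call has 1 to 12 rows; each row is the pose to reach, as a shift and turn from the pose commanded when the call began, along the tool's axes at that moment; what a row does not reach only later rows make up. A row lasts 1/8 s, in which the tool goes at most 62.5 mm and 10.7 degrees, less where a joint would pass 70% of its speed; a pose out of reach is approached as far as the arm can. A call with a gripper value outside its range is refused whole. OPENING is the finger opening in m, from 0 to 0.087, set as the call begins (- or left out, the last holds). The fingers move at their own pace and stop on an object; FORCE is the grip in N (left out, the last holds). Time passes only in rows, so rows that repeat a pose let the fingers close. It gives the time, the measured TCP pose, the force, the opening and the grip force at its end, in the units of the state.
- env.get_obs(): the state, without advancing time (a new reading comes with each control period).
- imaging.read_camera(name): name is "scene" or "top" or "wrist"; returns the picture (420x560x3 uint8, red, green, blue); there is no depth.
- imaging.get_calibration(name): a dict with "camera_matrix" (3x3 intrinsics, pixels), "k1" (the pictures are not rectified: a ray, as slopes to the right and down, at radius r is drawn at 1 + k1 r^2 times it, then the intrinsics apply), "position" and "attitude" of the camera in the world. Camera axes: x right, y up, looking along -z (the intrinsics and any distortion apply to the point x, -y, -z); pixel columns grow to the right and rows downward; lengths in m; the calibration is good to about 2 mm. A picture is of the moment at which its call begins: read the wrist's pose just before it. get_calibration takes no time and is no camera call; for the wrist camera it gives the pose at the moment of the call.
- env.sign_off(): hands the job in; it is judged then, once.
The state is a dict: "time_s": time; "qpos": joint angles; "joint_velocities": joint speeds; "effort": joint torques, N m; "tool_pos": TCP position; "tool_rot": TCP orientation; "force": force on the tool from outside, world axes, zero at the start; "wrist_torque": the same for the moment, N m; "grip_width": finger opening in m; "grasp_force": force on a finger pad.
Only numpy, scipy, OpenCV 4.12 (cv2) and the standard library are available. Lean on these libraries where they do the work, as an engineer would, in place of code of your own. Each camera call takes 0.05 s, during which the arm holds its last target. There are 200 camera calls.

## Working session

There is one attempt and no reset: what is moved stays moved. The work goes in short steps, Python scripts to look and compute and a shell command to move; the robot and the scene stay as the last step left them, time stands still between calls to the robot, and variables do not carry over. Pictures are saved under pics/ and viewed, at most 14 in all, crops included, and the job is handed in when it is done.

```bash
ls; mkdir -p pics; cat > h.py <<'E'
import numpy as np, cv2
from cell import env, imaging
from scipy.spatial.transform import Rotation as R
def snap(n,f=None):
    c=imaging.get_calibration(n); im=imaging.read_camera(n)
    if f: cv2.imwrite('pics/'+f+'.png',im[:,:,::-1])
    return im,c
def rot(a):
    a=np.array(a,float)
    return a if a.shape==(3,3) else R.from_euler('xyz',a,degrees=True).as_matrix()
def ray(c,u,v):
    K=np.array(c['camera_matrix']);k=c['k1']
    d=np.array([(u-K[0,2])/K[0,0],(v-K[1,2])/K[1,1]]);s=d.copy()
    for _ in range(20): s=d/(1+k*(s@s))
    return np.array(c['position']),rot(c['attitude'])@np.array([s[0],-s[1],-1])
def at(c,u,v,z):
    p,d=ray(c,u,v); return p+d*(z-p[2])/d[2]
def proj(c,P):
    q=rot(c['attitude']).T@(np.array(P,float)-np.array(c['position']))
    s=np.array([q[0],-q[1]])/-q[2]; s=s*(1+c['k1']*(s@s)); K=np.array(c['camera_matrix'])
    return np.array([K[0,0]*s[0]+K[0,2],K[1,1]*s[1]+K[1,2]])
def go(x,y,z,yaw=None):
    "shift in tool axes to world target"
    o=env.get_obs(); M=rot(o['tool_rot']); print('shift',np.round(M.T@(np.array([x,y,z])-o['tool_pos']),4), 'yaw now',np.round(o['tool_rot'],1))
    if yaw is not None: print('turn rad',np.deg2rad((-(yaw-o['tool_rot'][2])+90)%180-90))
E
python3 - <<'E'
from h import *
print(env.get_obs())
for n in('top','scene'):
    im,c=snap(n,n+'0');print(c)
    cv2.imwrite(f'pics/{n}0.png',cv2.resize(im[:,:,::-1],(800,600),interpolation=cv2.INTER_CUBIC))
E
```

```text
pics
{'time_s': 0.0, 'qpos': array([64.86571608, 18.43938273, -4.01549924, 83.17488145,  1.29625791,
       78.53984022, -3.26233259]), 'joint_velocities': array([-0.05600983,  0.00338875,  0.02417117, -0.02273336,  0.09202756,
       -0.08894656,  0.0333842 ]), 'effort': array([-1.63025234e-04, -4.91294861e+01, -4.04138686e-01, -3.12529492e+01,
       -6.39822450e-02,  4.37844114e-02,  1.39444119e-04]), 'tool_pos': array([ 0.28404431, -0.58401171,  0.20645805]), 'tool_rot': array([-1.79891208e+02,  6.94878798e-03,  2.59419276e+01]), 'force': array([0.61371875, 0.53176472, 0.27524565]), 'wrist_torque': array([ 0.03061686,  0.02573236, -0.06064709]), 'grasp_force': 0.0, 'grip_width': 0.0870052820167108}
{'camera_matrix': array([[380.72370216,   0.        , 278.30156441],
       [  0.        , 380.72370216, 212.57718945],
       [  0.        ,   0.        ,   1.        ]]), 'k1': -0.06530506426635826, 'position': array([0.4454398 , 0.0468651 , 1.11933884]), 'attitude': array([  5.46525157,   0.13037989, -90.50830361])}
{'camera_matrix': array([[394.85238923,   0.        , 281.57458283],
       [  0.        , 394.85238923, 202.91520382],
       [  0.        ,   0.        ,   1.        ]]), 'k1': -0.09996366013269947, 'position': array([ 0.83498365, -0.41489767,  0.94261787]), 'attitude': array([31.44014749, -0.70958298, 33.71489701])}
```

View pics/top0.png

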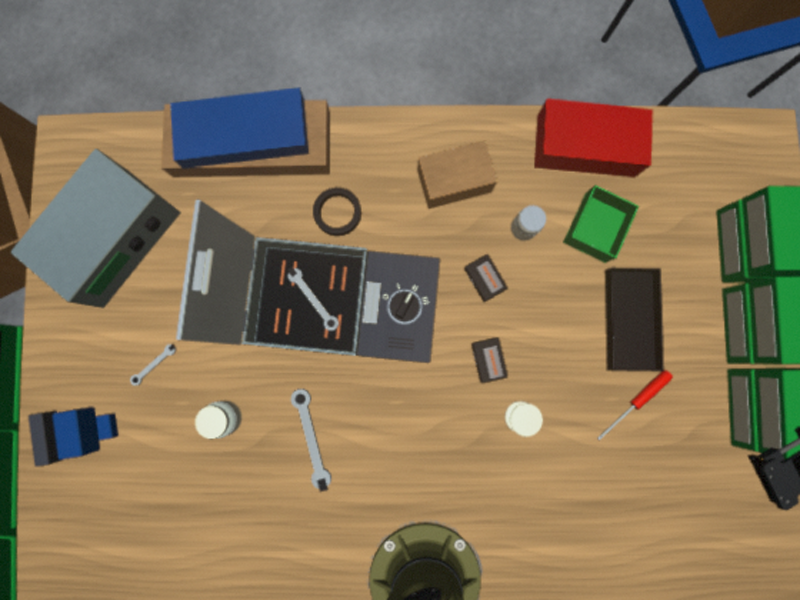

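View pics/scene0.png

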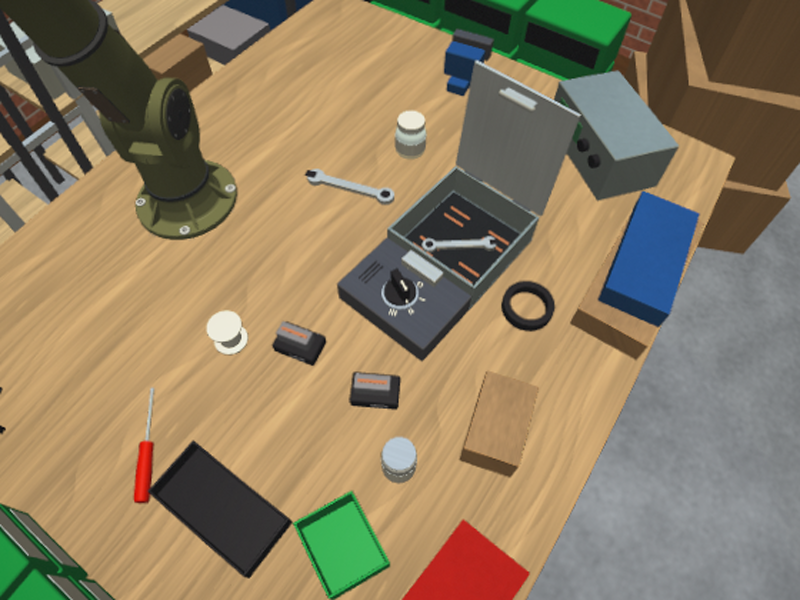

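Top view (800 px scale): packs at (486,278) and (490,360), black tray (634,319). There are three spanners: small (153,363), large (312,440), and the one in the tub (313,300). The tub one fits, both by place and by its middle size. The selector is at (405,306). I'll confirm with an enlarged crop.

```bash
python3 - <<'E'
from h import *
c=imaging.get_calibration('top'); im=cv2.imread('pics/top0.png')
A=lambda u,v,z:at(c,u*.7,v*.7,z)
for n,p in dict(conR_far=(440,259,.055),conR_near=(431,362,.055),rimL_far=(258,239,.08),rimL_near=(243,344,.08),rimR_far=(366,251,.08),rimR_near=(358,354,.08),sel=(405,306,.063),ptr=(409,293,.103),sp1=(295,276,.018),sp2=(331,323,.018),big1=(301,398,.01),big2=(322,483,.01),sm1=(136,380,.008),sm2=(170,350,.008),tr1=(606,268,.035),tr2=(660,268,.035),tr3=(663,370,.035),tr4=(606,370,.035)).items(): print(n,np.round(A(*p),4))
a=im[225:385,170:450]; b=im[240:400,450:680]
a=cv2.resize(a,None,fx=2.8,fy=2.8,interpolation=cv2.INTER_CUBIC);b=cv2.resize(im[245:395,455:525],None,fx=5,fy=5)
cv2.imwrite('pics/a.png',a)
s=imaging.read_camera('top')[:,:,::-1]
p=cv2.resize(s[170:275,315:380],None,fx=5.7,fy=5.7,interpolation=cv2.INTER_CUBIC);cv2.imwrite('pics/p.png',p);print(a.shape,p.shape)
E
```

```text
conR_far [ 0.6355 -0.0365  0.055 ]
conR_near [ 0.4326 -0.0157  0.055 ]
rimL_far [0.6743 0.3198 0.08  ]
rimL_near [0.4699 0.3455 0.08  ]
rimR_far [0.6481 0.1087 0.08  ]
rimR_near [0.4493 0.1246 0.08  ]
sel [0.5419 0.0339 0.063 ]
ptr [0.5627 0.0266 0.103 ]
sp1 [0.6098 0.2582 0.018 ]
sp2 [0.5127 0.1839 0.018 ]
big1 [0.3616 0.2456 0.01  ]
big2 [0.1921 0.2031 0.01  ]
sm1 [0.3986 0.5893 0.008 ]
sm2 [0.4601 0.5188 0.008 ]
tr1 [ 0.6183 -0.3762  0.035 ]
tr2 [ 0.6177 -0.4892  0.035 ]
tr3 [ 0.4104 -0.4843  0.035 ]
tr4 [ 0.4122 -0.3671  0.035 ]
(448, 784, 3) (598, 370, 3)
```

View pics/a.png

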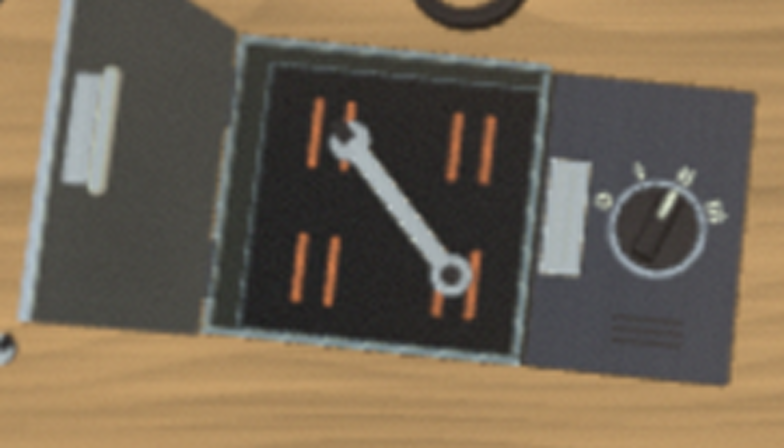

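View pics/p.png

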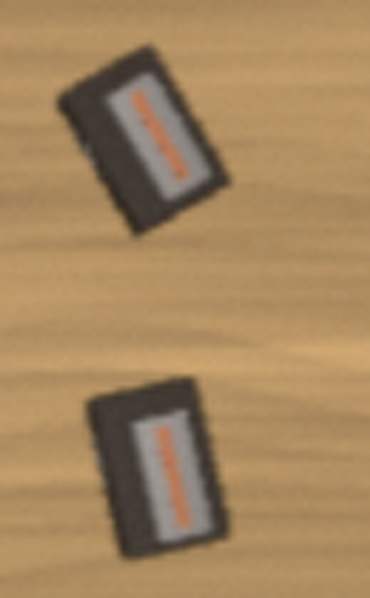

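The crop confirms the tub spanner (about 122 mm between heads, the middle one). The selector points at two bars, world about -28°, and the ring is at about +62°. Station: yaw ≈ -6°, origin ≈ (.554, .166). Selector first.

```bash
python3 - <<'E'
from h import *
go(.5405,.033,.21,151.5)
c=imaging.get_calibration('top')
for n,u,v,z in [('A',143,95,.054),('A',180,180,.054),('B',162,430,.054),('B',185,525,.054)]:
    print(n,np.round(at(c,315+u/5.7,170+v/5.7,z),4))
E
```

```text
shift [ 0.5005 -0.4428 -0.0027] yaw now [-179.9    0.    25.9]
turn rad 0.9502229141888254
A [ 0.6196 -0.1274  0.054 ]
A [ 0.5768 -0.1447  0.054 ]
B [ 0.4535 -0.1327  0.054 ]
B [ 0.4071 -0.1429  0.054 ]
```

```bash
python3 -m crank '[{"x":0.04,"y":-0.035,"turn":-0.18},{"x":0.08,"y":-0.07,"turn":-0.36},{"x":0.12,"y":-0.106,"turn":-0.54},{"x":0.16,"y":-0.142,"turn":-0.72},{"x":0.2,"y":-0.177,"turn":-0.9},{"x":0.24,"y":-0.212,"turn":-1.08},{"x":0.28,"y":-0.248,"turn":-1.26},{"x":0.32,"y":-0.283,"turn":-1.44},{"x":0.36,"y":-0.318,"turn":-1.62},{"x":0.41,"y":-0.363,"turn":-1.8},{"x":0.46,"y":-0.407,"turn":-1.98},{"x":0.5,"y":-0.443,"turn":-2.16}]' 0.05 30
python3 - <<'E'
from h import *
print(env.get_obs()['qpos'])
go(.5405,.033,.16,151.5)
E
```

```text
[64.86367019 18.42877574 -4.0151604  83.15798119  1.2934407  78.5389168
 -3.26128094]
shift [ 0.5005 -0.4427  0.0473] yaw now [-179.9    0.    25.9]
turn rad 0.9502229141888254invalid input
```

```bash
python3 -m crank '[{"x":0.04,"y":-0.035,"z":0,"turn":-0.18},{"x":0.08,"y":-0.07,"z":0,"turn":-0.36},{"x":0.12,"y":-0.106,"z":0,"turn":-0.54},{"x":0.16,"y":-0.142,"z":0,"turn":-0.72},{"x":0.2,"y":-0.177,"z":0,"turn":-0.9},{"x":0.24,"y":-0.212,"z":0,"turn":-1.08},{"x":0.28,"y":-0.248,"z":0,"turn":-1.26},{"x":0.32,"y":-0.283,"z":0,"turn":-1.44},{"x":0.36,"y":-0.318,"z":0,"turn":-1.62},{"x":0.41,"y":-0.363,"z":0,"turn":-1.8},{"x":0.46,"y":-0.407,"z":0,"turn":-1.98},{"x":0.5,"y":-0.443,"z":0,"turn":-2.16}]' 0.05 30
python3 - <<'E'
from h import *
print(env.get_obs()['qpos'])
go(.5405,.033,.16,151.5)
E
```

```text
time_s: 1.65
tool_pos: [0.5405, 0.034, 0.2076]
tool_rot: [-180.0, 0.0, 150.0]
force: [1.3, -0.3, 0.3]
grip_width: 0.0499
grasp_force: 0.0
[ 31.45979537   8.15398434 -41.18768219  97.46770247   5.55849464
  76.41969918  49.25817358]
shift [-0.0005 -0.0008  0.0476] yaw now [-180.    0.  150.]
turn rad -0.026093868658680464
```

```bash
python3 - <<'E'
from h import *
im,c=snap('wrist');print(c['position'],c['attitude'])
for P in [(.5405,.033,.103),(.5405,.033,.063)]: print(proj(c,P))
cv2.imwrite('pics/w1.png',im[:,:,::-1])
E
```

```text
[0.4805298  0.06974803 0.3846268 ] [-1.49093617e+01 -1.73768963e-02  6.00124449e+01]
[278.96288655 204.88738096]
[279.18834048 196.01457566]
```

View pics/w1.png

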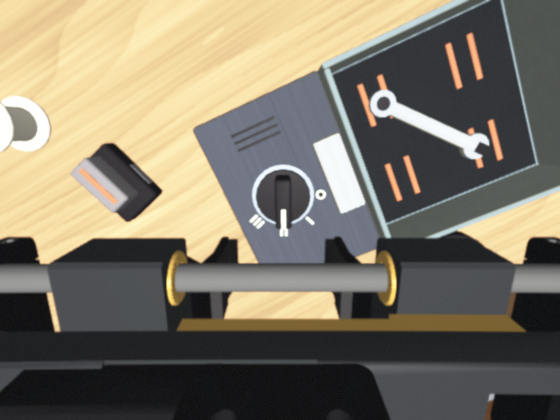

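The skirt centre is at (283,194) against a predicted (279,196), and the bar is upright in the view. I'll refine and descend.

```bash
python3 - <<'E'
from h import *
c=imaging.get_calibration('wrist')
print(at(c,283,194,.063),at(c,283,204.5,.103)); S=at(c,283,194.5,.063)
go(S[0],S[1],.089)
p=[(381,102),(474,146)]
print([np.round(at(c,*q,.018),4) for q in p]); 
print('tubR corners',at(c,326,69,.08),at(c,384,237,.08))
E
```

```text
[0.54264662 0.0499042  0.063     ] [0.54404638 0.04843617 0.103     ]
shift [0.0012 0.0036 0.119 ] yaw now [179.5  -0.  151. ]
[array([0.5116, 0.1968, 0.018 ]), array([0.6112, 0.2733, 0.018 ])]
tubR corners [0.45499689 0.14380842 0.08      ] [0.63360243 0.12342942 0.08      ]
```

```bash
python3 -m crank '[{"x":0,"y":0,"z":0,"turn":0},{"x":0,"y":0,"z":0,"turn":0},{"x":0,"y":0,"z":0,"turn":0}]'
cat >> h.py <<'E'
import pickle
def shot(f):
    im,c=snap('wrist',f); pickle.dump(c,open('pics/'+f+'.pkl','wb')); return im,c
def cal(f): return pickle.load(open('pics/'+f+'.pkl','rb'))
E
python3 - <<'E'
from h import *
im,c=shot('w2'); print(c['position'],c['attitude'],env.get_obs()['tool_pos'])
g=cv2.medianBlur(cv2.cvtColor(im,cv2.COLOR_RGB2GRAY),3)
H=cv2.HoughCircles(g,cv2.HOUGH_GRADIENT,1,60,param1=100,param2=20,minRadius=24,maxRadius=40);print(H)
for h in H[0]: print(at(c,h[0],h[1],.063))
E
```

```text
time_s: 2.08
tool_pos: [0.5398, 0.0304, 0.2074]
tool_rot: [-179.9, 0.0, 149.5]
force: [0.3, -0.5, 0.0]
grip_width: 0.0501
grasp_force: 0.0
[0.48031473 0.0667274  0.38445594] [-1.48730197e+01  1.96461582e-02  5.95097718e+01] [0.53989224 0.03058819 0.20748453]
[[[285.5 193.5  30.5]
  [ 16.5 132.5  34.9]
  [205.5 282.5  30.3]]]
[0.54071621 0.03675116 0.063     ]
[ 0.34624597 -0.16846742  0.063     ]
[ 0.58531873 -0.09843205  0.063     ]
```

```bash
python3 - <<'E'
from h import *
go(.541,.0357,.089,151.5)
E
```

```text
shift [0.0017 0.0051 0.1185] yaw now [-180.     0.   149.5]
turn rad -0.03454736074244517
```

```bash
python3 -m crank '[{"x":0.002,"y":0.005,"z":0.03,"turn":-0.03},{"x":0.002,"y":0.005,"z":0.06,"turn":-0.03},{"x":0.002,"y":0.005,"z":0.09,"turn":-0.03},{"x":0.002,"y":0.005,"z":0.105,"turn":-0.03},{"x":0.002,"y":0.005,"z":0.118,"turn":-0.03},{"x":0.002,"y":0.005,"z":0.118,"turn":-0.03},{"x":0.002,"y":0.005,"z":0.118,"turn":-0.03}]'
python3 -m crank '[{"x":0,"y":0,"z":0,"turn":0},{"x":0,"y":0,"z":0,"turn":0},{"x":0,"y":0,"z":0,"turn":0},{"x":0,"y":0,"z":0,"turn":0}]' 0 30
```

```text
time_s: 3.0
tool_pos: [0.5416, 0.0378, 0.0905]
tool_rot: [180.0, 0.1, 151.4]
force: [-0.9, -0.9, 0.9]
grip_width: 0.0501
grasp_force: 0.0
time_s: 3.5
tool_pos: [0.5409, 0.0377, 0.0896]
tool_rot: [-180.0, 0.0, 151.4]
force: [0.8, -0.4, 0.5]
grip_width: 0.018
grasp_force: 0.0
```

```bash
python3 -m crank '[{"x":0,"y":0,"z":0,"turn":0},{"x":0,"y":0,"z":0,"turn":0}]'
python3 -m crank '[{"x":0,"y":0,"z":0,"turn":-0.15},{"x":0,"y":0,"z":0,"turn":-0.3},{"x":0,"y":0,"z":0,"turn":-0.45},{"x":0,"y":0,"z":0,"turn":-0.6},{"x":0,"y":0,"z":0,"turn":-0.75},{"x":0,"y":0,"z":0,"turn":-0.9},{"x":0,"y":0,"z":0,"turn":-1.05},{"x":0,"y":0,"z":0,"turn":-1.2},{"x":0,"y":0,"z":0,"turn":-1.35},{"x":0,"y":0,"z":0,"turn":-1.48},{"x":0,"y":0,"z":0,"turn":-1.58},{"x":0,"y":0,"z":0,"turn":-1.58}]'
python3 -m crank '[{"x":0,"y":0,"z":0,"turn":0},{"x":0,"y":0,"z":0,"turn":0},{"x":0,"y":0,"z":0,"turn":0}]'
```

```text
time_s: 3.75
tool_pos: [0.5409, 0.0377, 0.0895]
tool_rot: [-180.0, -0.0, 151.4]
force: [0.2, -0.6, 0.5]
grip_width: 0.0023
grasp_force: 0.0
time_s: 5.25
tool_pos: [0.5408, 0.0377, 0.0895]
tool_rot: [180.0, 0.0, -118.1]
force: [-0.1, 0.0, -0.5]
grip_width: 0.0004
grasp_force: 0.0
time_s: 5.62
tool_pos: [0.5409, 0.0377, 0.0896]
tool_rot: [-180.0, -0.0, -118.1]
force: [-0.5, 0.1, 0.0]
grip_width: 0.0004
grasp_force: 0.0
```

```bash
python3 -m crank '[{"x":0,"y":0,"z":-0.03,"turn":0},{"x":0,"y":0,"z":-0.06,"turn":0},{"x":0,"y":0,"z":-0.06,"turn":0},{"x":0,"y":0,"z":-0.06,"turn":0}]'
python3 - <<'E'
from h import *
im,c=shot('w3'); print(proj(c,env.get_obs()['tool_pos']),proj(c,(.5409,.0377,.103)))
s,cs=snap('scene'); t,ct=snap('top'); P=(.5409,.0377,.103)
f=lambda i,c:cv2.resize(i[int(proj(c,P)[1])-60:int(proj(c,P)[1])+60,int(proj(c,P)[0])-70:int(proj(c,P)[0])+70],(400,340))
cv2.imwrite('pics/m3.png',np.vstack([cv2.resize(im[100:300],(560,200)),cv2.resize(np.hstack([f(s,cs),f(t,ct)]),(560,240))])[:,:,::-1])
E
```

```text
time_s: 6.12
tool_pos: [0.5404, 0.0375, 0.1489]
tool_rot: [180.0, -0.0, -118.1]
force: [-0.5, -0.3, -0.0]
grip_width: 0.0008
grasp_force: 0.0
[281.6499431  242.69267744] [280.79818096 222.14473947]
```

View pics/m3.png

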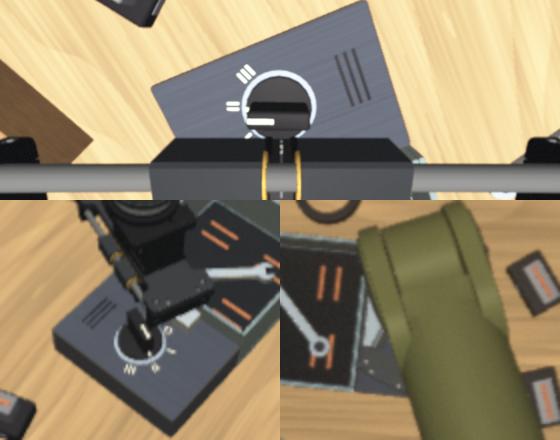

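```bash
python3 - <<'E'
from h import *
c=cal('w3'); print(env.get_obs()['tool_pos'], c['position'],c['attitude'])
for u,v,z in [(278,207,.063),(247,221,.103),(311,219,.103),(278,207,.103),(246,222,.103)]: print(at(c,u,v,z))
im,c=shot('w4'); cv2.imwrite('pics/w4c.png',cv2.resize(im[140:290,180:380],(800,600),interpolation=cv2.INTER_CUBIC)[:,:,::-1])
print(proj(c,(.541,.037,.103)),proj(c,(.541,.037,.063)),proj(c,env.get_obs()['tool_pos']-np.array([0,0,.019])))
E
```

```text
[0.54007709 0.0375822  0.14838308] [ 0.50825958 -0.02313284  0.32601141] [-1.48104302e+01  1.31243502e-02  1.51940572e+02]
[0.54226251 0.03482674 0.063     ]
[0.56353813 0.02458334 0.103     ]
[0.51912126 0.04642718 0.103     ]
[0.53709119 0.02601198 0.103     ]
[0.5646222  0.02492219 0.103     ]
[279.74458185 221.72155897] [279.87571636 208.64485942] [281.09291223 233.33657642]
```

View pics/w4c.png

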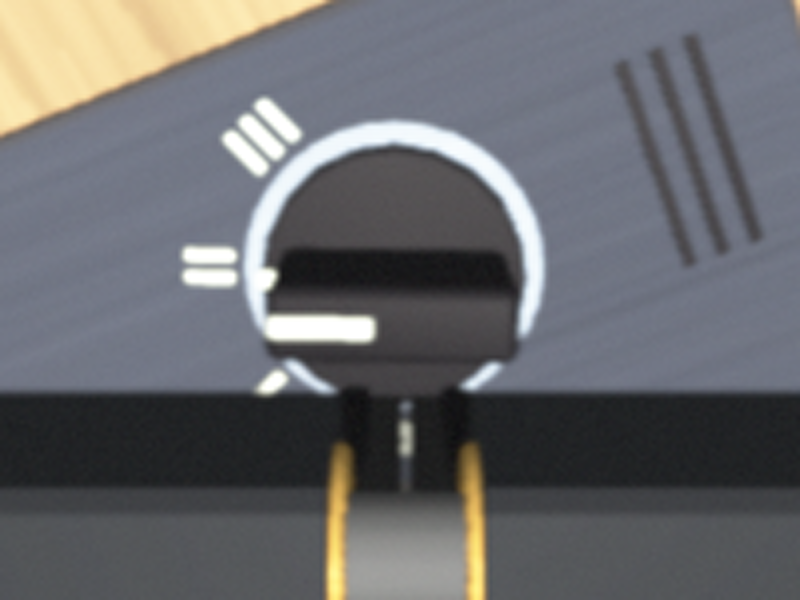

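```bash
python3 - <<'E'
from h import *
s,c=snap('scene'); T=env.get_obs()['tool_pos']; s=s.copy()
q=[proj(c,T-np.array([0,0,d])) for d in(-.051,0,.019,)]; print(q)
u,v=map(int,q[1]); k=s[v-75:v+60,u-90:u+90]
cv2.imwrite('pics/s5.png',cv2.resize(k,(800,600),interpolation=cv2.INTER_CUBIC)[:,:,::-1]); print(u,v)
E
```

```text
[array([280.25091027, 171.34833598]), array([280.0504808 , 183.71700091]), array([279.98041922, 188.04582589])]
280 183
```

View pics/s5.png

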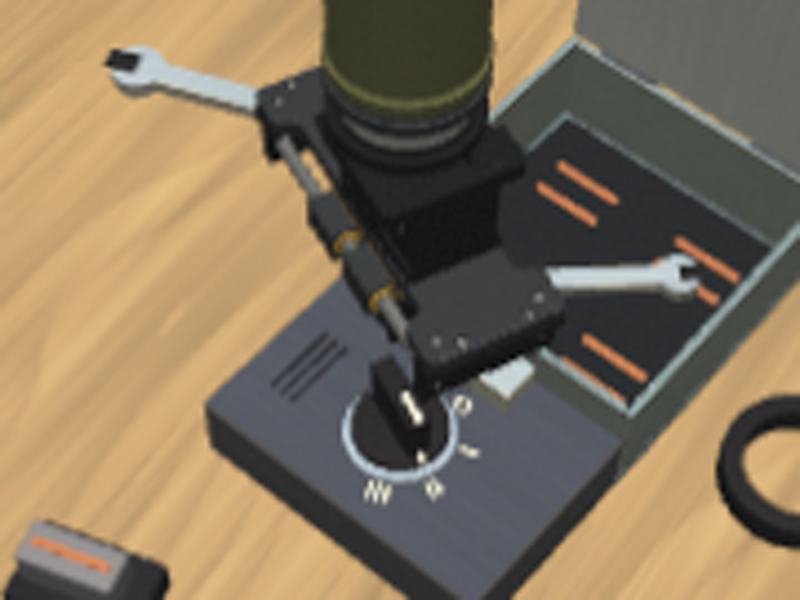

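```bash
python3 -m crank '[{"x":0,"y":0,"z":0,"turn":0.16},{"x":0,"y":0,"z":0,"turn":0.32},{"x":0,"y":0,"z":0,"turn":0.48},{"x":0,"y":0,"z":0,"turn":0.64},{"x":0,"y":0,"z":0,"turn":0.8},{"x":0,"y":0,"z":0,"turn":0.96},{"x":0,"y":0,"z":0,"turn":1.12},{"x":0,"y":0,"z":0,"turn":1.28},{"x":0,"y":0,"z":0,"turn":1.44},{"x":0,"y":0,"z":0,"turn":1.57},{"x":0,"y":0,"z":0,"turn":1.57},{"x":0,"y":0,"z":0,"turn":1.57}]' 0.05 30
python3 -m crank '[{"x":0,"y":0,"z":0.03,"turn":0},{"x":0,"y":0,"z":0.057,"turn":0},{"x":0,"y":0,"z":0.057,"turn":0},{"x":0,"y":0,"z":0.057,"turn":0}]'
python3 - <<'E'
from h import *
im,c=shot('w6'); o=env.get_obs(); T=o['tool_pos'];M=rot(o['tool_rot']);print(T,o['tool_rot'])
for d in [(0,.025,.019),(0,-.025,.019),(.0095,.025,.019),(-.0095,-.025,.019)]: print(d,proj(c,T+M@np.array(d)))
print('bar',proj(c,(.5635,.0246,.103)),proj(c,(.5191,.0464,.103)))
s,cs=snap('scene');u,v=map(int,proj(cs,T)); print(proj(cs,T+M@np.array([0,.025,.019]))-[u-70,v-60],proj(cs,T+M@np.array([0,-.025,.019]))-[u-70,v-60])
k=cv2.resize(s[v-60:v+45,u-70:u+70],(400,300),interpolation=cv2.INTER_CUBIC)
cv2.imwrite('pics/m6.png',np.hstack([cv2.resize(im[100:400:,80:480],(400,300)),k])[:,:,::-1])
E
```

```text
time_s: 7.88
tool_pos: [0.5408, 0.0378, 0.1493]
tool_rot: [-180.0, -0.0, 152.1]
force: [-0.1, -0.5, 0.9]
grip_width: 0.05
grasp_force: 0.0
time_s: 8.38
tool_pos: [0.5415, 0.0379, 0.0934]
tool_rot: [180.0, 0.0, 152.0]
force: [0.5, -0.5, 0.3]
grip_width: 0.0499
grasp_force: 0.0
[0.54184693 0.03791066 0.09381907] [1.79947203e+02 1.00873478e-01 1.52025136e+02]
(0, 0.025, 0.019) [316.01544    234.89810214]
(0, -0.025, 0.019) [243.29261182 234.88626598]
(0.0095, 0.025, 0.019) [316.43305915 221.68219098]
(-0.0095, -0.025, 0.019) [243.72048231 247.80160872]
bar [276.94180896 289.04472002] [273.94751591 211.94769464]
[78.79197152 60.20390314] [61.76647069 67.8851799 ]
```

View pics/m6.png

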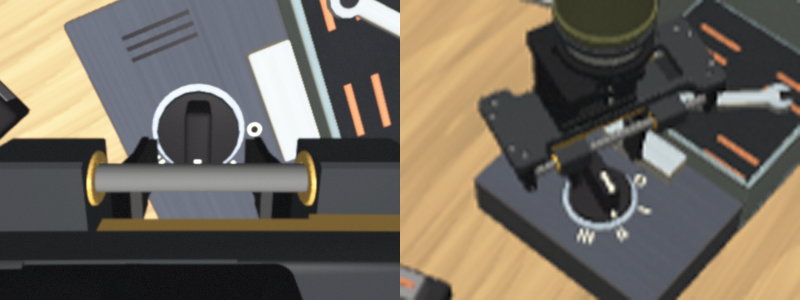

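```bash
python3 -m crank '[{"x":0,"y":0,"z":0.003,"turn":0},{"x":0,"y":0,"z":0.006,"turn":0},{"x":0,"y":0,"z":0.008,"turn":0},{"x":0,"y":0,"z":0.008,"turn":0},{"x":0,"y":0,"z":0.008,"turn":0}]' 0.03 30
python3 - <<'E'
from h import *
s,cs=snap('scene');o=env.get_obs();T=o['tool_pos'];M=rot(o['tool_rot']);print(T,o['grip_width'],o['force'])
u,v=map(int,proj(cs,T)); u0,v0=u-50,v-42
for d in [(0,0,0),(0,.015,.019),(0,-.015,.019),(0,.095,-.051),(0,-.095,-.051)]: print(d,(proj(cs,T+M@np.array(d))-[u0,v0])*8)
cv2.imwrite('pics/s7.png',cv2.convertScaleAbs(cv2.resize(s[v0:v0+75,u0:u0+100],(800,600),interpolation=cv2.INTER_CUBIC)[:,:,::-1],alpha=1.6,beta=20))
E
```

```text
time_s: 9.1
tool_pos: [0.5409, 0.0377, 0.0845]
tool_rot: [-180.0, 0.0, 152.0]
force: [-0.7, -0.0, -0.6]
grip_width: 0.0303
grasp_force: 0.0
[0.54093956 0.03776158 0.0845868 ] 0.029911721810233563 [-0.26350347  0.35491646 -0.69436444]
(0, 0, 0) [400.24971877 343.01765494]
(0, 0.015, 0.019) [440.13642742 355.81691962]
(0, -0.015, 0.019) [359.01277547 392.42626179]
(0, 0.095, -0.051) [667.3986252  137.76616942]
(0, -0.095, -0.051) [122.30726977 377.74478917]
```

View pics/s7.png

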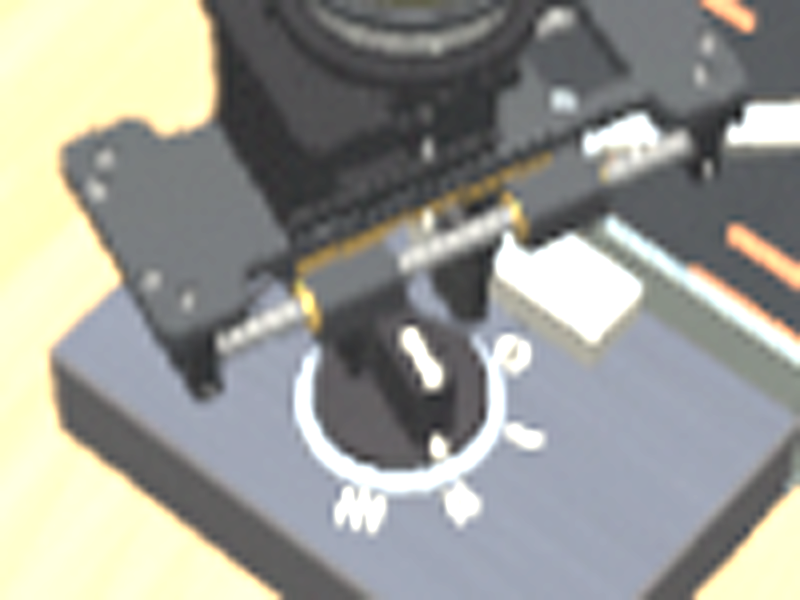

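```bash
python3 -m crank '[{"x":0,"y":0,"z":0,"turn":0},{"x":0,"y":0,"z":0,"turn":0},{"x":0,"y":0,"z":0,"turn":0},{"x":0,"y":0,"z":0,"turn":0}]' 0.01 30
```

```text
time_s: 9.65
tool_pos: [0.5403, 0.0364, 0.0845]
tool_rot: [-179.9, -0.0, 151.9]
force: [-2.8, -4.3, 3.3]
grip_width: 0.0151
grasp_force: 30.0
```

```bash
python3 -m crank '[{"x":0,"y":0,"z":0,"turn":0},{"x":0,"y":0,"z":0,"turn":0},{"x":0,"y":0,"z":0,"turn":0}]' 0.036 30
for i in 1 2 3 4; do python3 -m crank '[{"x":0,"y":0,"z":0.002,"turn":0},{"x":0,"y":0,"z":0.004,"turn":0},{"x":0,"y":0,"z":0.004,"turn":0},{"x":0,"y":0,"z":0.004,"turn":0}]' | egrep 'pos|force:'; done
```

```text
time_s: 10.02
tool_pos: [0.5412, 0.0386, 0.0846]
tool_rot: [179.9, 0.0, 152.0]
force: [-0.3, 0.2, -0.1]
grip_width: 0.0335
grasp_force: 0.0
tool_pos: [0.5409, 0.0377, 0.0805]
force: [-0.9, -0.1, -0.7]
grasp_force: 0.0
tool_pos: [0.5409, 0.0377, 0.0765]
force: [0.3, -0.1, 0.7]
grasp_force: 0.0
tool_pos: [0.5409, 0.0377, 0.0725]
force: [0.5, 0.2, 0.4]
grasp_force: 0.0
tool_pos: [0.5409, 0.0377, 0.0685]
force: [-0.2, -0.8, -0.5]
grasp_force: 0.0
```

```bash
for i in 1 2 3 ; do python3 -m crank '[{"x":0,"y":0,"z":0.002,"turn":0},{"x":0,"y":0,"z":0.003,"turn":0},{"x":0,"y":0,"z":0.003,"turn":0},{"x":0,"y":0,"z":0.003,"turn":0}]' | egrep 'pos|force:'; done
python3 - <<'E'
from h import *
im,c=shot('w8');o=env.get_obs();T=o['tool_pos'];M=rot(o['tool_rot'])
s,cs=snap('scene')
u,v=map(int,proj(cs,T)); u0,v0=u-50,v-42
for d in [(0,0,.019),(0,0,0),(0,0,-.019)]: print(d,(proj(cs,T+M@np.array(d))-[u0,v0])*6,(proj(c,T+M@np.array(d))-[160,150])*.8333)
k=cv2.resize(s[v0:v0+75,u0:u0+100],(600,450),interpolation=cv2.INTER_CUBIC)
k2=cv2.resize(im[150:330,160:400],(200,150));k=np.hstack([k,np.vstack([k2,np.zeros((300,200,3),np.uint8)])])
cv2.imwrite('pics/s8.png',cv2.convertScaleAbs(k[:,:,::-1],alpha=1.6,beta=20))
E
```

```text
tool_pos: [0.5409, 0.0377, 0.0655]
force: [-0.5, 0.5, -0.0]
grasp_force: 0.0
tool_pos: [0.5409, 0.0377, 0.0625]
force: [0.4, -0.3, 1.4]
grasp_force: 0.0
tool_pos: [0.5409, 0.0378, 0.0595]
force: [-0.2, -0.0, 0.4]
grasp_force: 0.0
(0, 0, 0.019) [305.20086849 280.10384552] [99.53458577 70.26849447]
(0, 0, 0) [305.57805987 257.76971992] [99.42539408 78.74596824]
(0, 0, -0.019) [305.96743746 234.72491144] [99.29260333 89.052147  ]
```

View pics/s8.png

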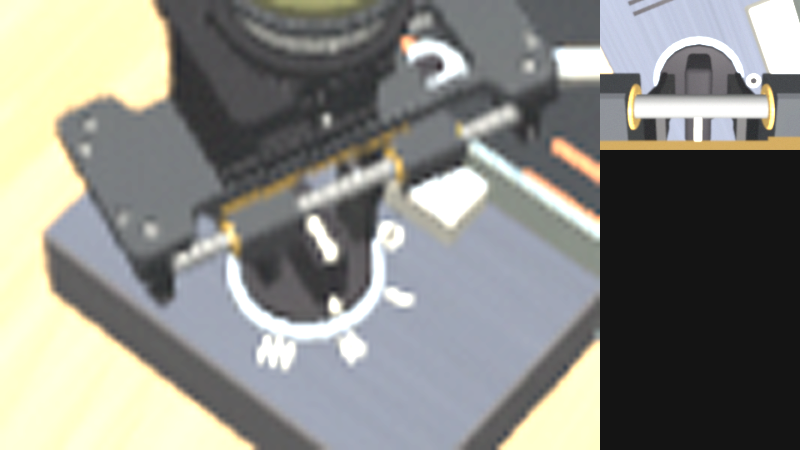

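```bash
python3 -m crank '[{"x":0,"y":0,"z":0,"turn":0},{"x":0,"y":0,"z":0,"turn":0},{"x":0,"y":0,"z":0,"turn":0},{"x":0,"y":0,"z":0,"turn":0}]' 0.008 30
python3 -m crank '[{"x":0,"y":0,"z":0,"turn":-0.15},{"x":0,"y":0,"z":0,"turn":-0.3},{"x":0,"y":0,"z":0,"turn":-0.45},{"x":0,"y":0,"z":0,"turn":-0.6},{"x":0,"y":0,"z":0,"turn":-0.75},{"x":0,"y":0,"z":0,"turn":-0.9},{"x":0,"y":0,"z":0,"turn":-1.05},{"x":0,"y":0,"z":0,"turn":-1.2},{"x":0,"y":0,"z":0,"turn":-1.35},{"x":0,"y":0,"z":0,"turn":-1.48},{"x":0,"y":0,"z":0,"turn":-1.57},{"x":0,"y":0,"z":0,"turn":-1.57}]'
python3 -c "
from h import *
print(env.get_obs()['qpos'],env.get_obs()['wrist_torque'])"
```

```text
time_s: 14.12
tool_pos: [0.5401, 0.0363, 0.0595]
tool_rot: [-179.8, -0.0, 151.9]
force: [-2.8, -4.3, 2.8]
grip_width: 0.0158
grasp_force: 30.0
time_s: 15.62
tool_pos: [0.5409, 0.0338, 0.0595]
tool_rot: [-179.9, -0.3, -118.2]
force: [-2.3, -8.6, 4.5]
grip_width: 0.0157
grasp_force: 30.0
[ 43.46428167  22.62938104 -58.59119565 106.69466217  21.93278068
  62.94848618 128.36862352] [-1.63112505  0.38548767 -0.06534751]
```

```bash
python3 -m crank '[{"x":0,"y":0,"z":0,"turn":0},{"x":0,"y":0,"z":0,"turn":0},{"x":0,"y":0,"z":0,"turn":0},{"x":0,"y":0,"z":-0.03,"turn":0},{"x":0,"y":0,"z":-0.08,"turn":0},{"x":0,"y":0,"z":-0.13,"turn":0},{"x":0,"y":0,"z":-0.16,"turn":0.17},{"x":0,"y":0,"z":-0.16,"turn":0.34},{"x":0,"y":0,"z":-0.16,"turn":0.51},{"x":0,"y":0,"z":-0.16,"turn":0.68},{"x":0,"y":0,"z":-0.16,"turn":0.85},{"x":0,"y":0,"z":-0.16,"turn":1.02}]' 0.05
python3 -m crank '[{"x":0,"y":0,"z":0,"turn":0.17},{"x":0,"y":0,"z":0,"turn":0.34},{"x":0,"y":0,"z":0,"turn":0.51},{"x":0,"y":0,"z":0,"turn":0.68},{"x":0,"y":0,"z":0,"turn":0.85},{"x":0,"y":0,"z":0,"turn":1.02},{"x":0,"y":0,"z":0,"turn":1.19},{"x":0,"y":0,"z":0,"turn":1.36},{"x":0,"y":0,"z":0,"turn":1.53},{"x":0,"y":0,"z":0,"turn":1.7},{"x":0,"y":0,"z":0,"turn":1.87},{"x":0,"y":0,"z":0,"turn":2.04}]'
python3 -c "
from h import *
print(env.get_obs()['qpos']);go(.54,.2,.215,37.4)"
```

```text
time_s: 17.12
tool_pos: [0.5408, 0.0384, 0.2195]
tool_rot: [180.0, 0.0, -176.8]
force: [0.2, 0.4, 1.1]
grip_width: 0.0498
grasp_force: 0.0
time_s: 18.62
tool_pos: [0.5408, 0.0385, 0.2194]
tool_rot: [-180.0, -0.0, 66.4]
force: [0.6, 0.3, 0.5]
grip_width: 0.05
grasp_force: 0.0
[ 33.31452604   8.19843209 -43.74055344  96.31104233   5.77221892
  77.7997393  -34.98732546]
shift [ 0.1476 -0.0655  0.0045] yaw now [-180.    -0.    66.4]
turn rad 0.5055849365165616
```

```bash
python3 -m crank '[{"x":0.04,"y":-0.018,"z":0,"turn":0.12},{"x":0.08,"y":-0.036,"z":0,"turn":0.25},{"x":0.12,"y":-0.053,"z":0,"turn":0.38},{"x":0.147,"y":-0.065,"z":0,"turn":0.5},{"x":0.147,"y":-0.065,"z":0,"turn":0.5},{"x":0.147,"y":-0.065,"z":0,"turn":0.5},{"x":0.147,"y":-0.065,"z":0,"turn":0.5},{"x":0.147,"y":-0.065,"z":0,"turn":0.5}]'
cat >> h.py <<'E'
O=np.array([.5545,.167]);Y6=np.deg2rad(-6)
def st(x,y): return O+np.array([np.cos(Y6)*x-np.sin(Y6)*y,np.sin(Y6)*x+np.cos(Y6)*y])
def blob(im,c,z,poly,cond):
    "pixels meeting cond whose ray at height z lies in world polygon"
    P=np.array([proj(c,[*p,z]) for p in poly]).astype(np.int32)
    m=np.zeros(im.shape[:2],np.uint8);cv2.fillPoly(m,[P],1)
    h=cv2.cvtColor(im,cv2.COLOR_RGB2HSV);m=m&cond(h).astype(np.uint8)
    n,l,s,ce=cv2.connectedComponentsWithStats(m); k=1+np.argmax(s[1:,4]); v,u=np.where(l==k)
    w=np.array([at(c,a,b,z)[:2] for a,b in zip(u,v)]); mu=w.mean(0); e,V=np.linalg.eigh(np.cov((w-mu).T)); d=V[:,1]
    t=(w-mu)@d; t2=(w-mu)@V[:,0]
    ctr=mu+d*(t.max()+t.min())/2
    return dict(n=len(u),mean=mu.round(4),ctr=ctr.round(4),ang=round(np.degrees(np.arctan2(d[1],d[0]))%180,1),L=round(np.ptp(t),4),W=round(np.ptp(t2),4))
E
python3 - <<'E'
from h import *
im,c=shot('w9');t,ct=snap('top')
tub=[st(x,y) for x,y in [(-95,-40),(95,-40),(95,160),(-95,160)]] if 0 else [st(x,y) for x,y in [(-.093,-.038),(.093,-.038),(.093,.158),(-.093,.158)]]
f=lambda h:(h[...,1]<70)&(h[...,2]>110)
for a,b in((im,c),(t,ct)):
    try:print(blob(a,b,.018,tub,f))
    except Exception as e: print(e)
cv2.imwrite('pics/w9c.png',np.hstack([cv2.resize(im[:420],(400,300)),cv2.resize(t[140:290,150:350],(400,300))])[:,:,::-1])
print(env.get_obs()['tool_pos'])
E
```

```text
time_s: 19.62
tool_pos: [0.5399, 0.1972, 0.2195]
tool_rot: [180.0, 0.0, 37.9]
force: [-0.2, -0.1, 0.5]
grip_width: 0.0504
grasp_force: 0.0
{'n': 1907, 'mean': array([0.5669, 0.2254]), 'ctr': array([0.5628, 0.2223]), 'ang': np.float64(37.0), 'L': np.float64(0.154), 'W': np.float64(0.0313)}
{'n': 86, 'mean': array([0.526 , 0.1903]), 'ctr': array([0.5277, 0.1917]), 'ang': np.float64(39.5), 'L': np.float64(0.0593), 'W': np.float64(0.0222)}
[0.53973977 0.19767053 0.21952756]
```

View pics/w9c.png

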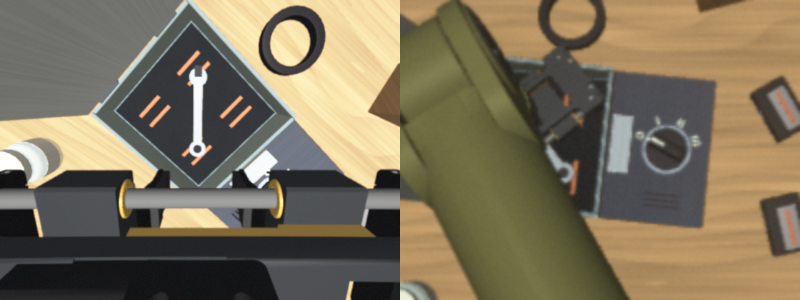

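Selector is at the ring (off). The spanner in the tub measures 154 × 31 mm, which matches. The missed grasp shows the reported TCP z reads about 35 mm low, so I'll descend by contact.

```bash
python3 -m crank '[{"x":0.016,"y":-0.003,"z":0.02,"turn":0.01},{"x":0.033,"y":-0.005,"z":0.06,"turn":0.015},{"x":0.033,"y":-0.005,"z":0.1,"turn":0.015},{"x":0.033,"y":-0.005,"z":0.14,"turn":0.015},{"x":0.033,"y":-0.005,"z":0.17,"turn":0.015},{"x":0.033,"y":-0.005,"z":0.19,"turn":0.015},{"x":0.033,"y":-0.005,"z":0.205,"turn":0.015},{"x":0.033,"y":-0.005,"z":0.211,"turn":0.015},{"x":0.033,"y":-0.005,"z":0.211,"turn":0.015},{"x":0.033,"y":-0.005,"z":0.211,"turn":0.015}]' 0.04 30
for i in 1 2 3 ; do python3 -m crank '[{"x":0,"y":0,"z":0.002,"turn":0},{"x":0,"y":0,"z":0.003,"turn":0},{"x":0,"y":0,"z":0.003,"turn":0},{"x":0,"y":0,"z":0.003,"turn":0}]' | egrep 'pos|force:'; done
```

```text
time_s: 20.98
tool_pos: [0.5632, 0.2231, 0.0095]
tool_rot: [180.0, -0.1, 37.1]
force: [-0.1, -0.1, -0.1]
grip_width: 0.04
grasp_force: 0.0
tool_pos: [0.5625, 0.2227, 0.0056]
force: [0.4, -0.4, 0.1]
grasp_force: 0.0
tool_pos: [0.5625, 0.2227, 0.0025]
force: [-1.3, -1.0, 0.1]
grasp_force: 0.0
tool_pos: [0.5625, 0.2227, -0.0004]
force: [0.6, -0.1, 0.5]
grasp_force: 0.0
```

```bash
for i in 1 2 3 ; do python3 -m crank '[{"x":0,"y":0,"z":0.001,"turn":0},{"x":0,"y":0,"z":0.002,"turn":0},{"x":0,"y":0,"z":0.002,"turn":0},{"x":0,"y":0,"z":0.002,"turn":0}]' | egrep 'pos|force:'; done
```

```text
tool_pos: [0.5625, 0.2227, -0.0025]
force: [-0.1, -0.4, -0.2]
grasp_force: 0.0
tool_pos: [0.5625, 0.2227, -0.0045]
force: [0.2, 0.6, -0.2]
grasp_force: 0.0
tool_pos: [0.5625, 0.2227, -0.0065]
force: [-0.8, -0.3, 0.8]
grasp_force: 0.3
```

```bash
python3 -m crank '[{"x":0,"y":0,"z":0,"turn":0},{"x":0,"y":0,"z":0,"turn":0},{"x":0,"y":0,"z":0,"turn":0},{"x":0,"y":0,"z":0,"turn":0},{"x":0,"y":0,"z":0,"turn":0},{"x":0,"y":0,"z":0,"turn":0}]' 0.004 40
```

```text
time_s: 24.72
tool_pos: [0.5625, 0.2226, -0.0065]
tool_rot: [180.0, 0.0, 37.1]
force: [-0.3, 0.1, 0.5]
grip_width: 0.014
grasp_force: 40.1
```

```bash
python3 -m crank '[{"x":0,"y":0,"z":-0.01,"turn":0},{"x":0,"y":0,"z":-0.03,"turn":0},{"x":0,"y":0,"z":-0.06,"turn":0},{"x":0,"y":0,"z":-0.09,"turn":0},{"x":0,"y":0,"z":-0.12,"turn":0},{"x":0,"y":0,"z":-0.15,"turn":0},{"x":0,"y":0,"z":-0.15,"turn":0}]'
python3 -c "
from h import *
go(.5147,-.429,.143,-2.5)"
```

```text
time_s: 25.6
tool_pos: [0.5642, 0.224, 0.1474]
tool_rot: [179.9, -0.3, 37.1]
force: [-0.8, 0.7, -1.0]
grip_width: 0.014
grasp_force: 40.0
shift [-0.4337  0.4907  0.003 ] yaw now [179.9  -0.3  37.1]
turn rad 0.6917488448313248
```

```bash
python3 -m crank '[{"x":-0.015,"y":0.017,"z":0,"turn":0},{"x":-0.045,"y":0.051,"z":0,"turn":0},{"x":-0.08,"y":0.09,"z":0,"turn":0},{"x":-0.115,"y":0.13,"z":0,"turn":0.1},{"x":-0.15,"y":0.17,"z":0,"turn":0.2},{"x":-0.185,"y":0.209,"z":0,"turn":0.3},{"x":-0.22,"y":0.249,"z":0,"turn":0.4},{"x":-0.255,"y":0.289,"z":0,"turn":0.5},{"x":-0.29,"y":0.328,"z":0,"turn":0.6},{"x":-0.325,"y":0.368,"z":0,"turn":0.69},{"x":-0.36,"y":0.407,"z":0,"turn":0.69},{"x":-0.395,"y":0.447,"z":0,"turn":0.69}]'
python3 -m crank '[{"x":0.03,"y":0.03,"z":0,"turn":0},{"x":0.03,"y":0.03,"z":0,"turn":0},{"x":0.03,"y":0.03,"z":0,"turn":0},{"x":0.03,"y":0.03,"z":0,"turn":0}]'
python3 - <<'E'
from h import *
go(.5147,-.429,.143,-2.5)
t,c=snap('top'); s,cs=snap('scene')
tr=[(.63,-.36),(.63,-.5),(.40,-.5),(.40,-.36)]
f=lambda h:(h[...,2]<70)&(h[...,1]<120)
print(blob(t,c,.035,tr,f))
E
```

```text
time_s: 27.1
tool_pos: [0.5165, -0.3732, 0.1428]
tool_rot: [-180.0, 0.1, -2.4]
force: [0.6, 0.0, -1.2]
grip_width: 0.0146
grasp_force: 40.0
time_s: 27.6
tool_pos: [0.5459, -0.4017, 0.1437]
tool_rot: [-180.0, 0.0, -2.3]
force: [-0.6, 0.7, -2.2]
grip_width: 0.0143
grasp_force: 40.0
shift [-0.03    0.0285  0.0007] yaw now [-180.     0.    -2.3]
turn rad 0.0033224915850595944
{'n': 2539, 'mean': array([ 0.5174, -0.4288]), 'ctr': array([ 0.5193, -0.429 ]), 'ang': np.float64(174.3), 'L': np.float64(0.2189), 'W': np.float64(0.1312)}
```

```bash
python3 -m crank '[{"x":-0.02,"y":0.02,"z":0,"turn":0},{"x":-0.03,"y":0.0285,"z":0.02,"turn":0},{"x":-0.03,"y":0.0285,"z":0.05,"turn":0},{"x":-0.03,"y":0.0285,"z":0.08,"turn":0},{"x":-0.03,"y":0.0285,"z":0.11,"turn":0},{"x":-0.03,"y":0.0285,"z":0.13,"turn":0},{"x":-0.03,"y":0.0285,"z":0.142,"turn":0},{"x":-0.03,"y":0.0285,"z":0.149,"turn":0},{"x":-0.03,"y":0.0285,"z":0.152,"turn":0},{"x":-0.03,"y":0.0285,"z":0.152,"turn":0},{"x":-0.03,"y":0.0285,"z":0.152,"turn":0}]'
python3 -m crank '[{"x":0,"y":0,"z":0,"turn":0},{"x":0,"y":0,"z":0,"turn":0},{"x":0,"y":0,"z":0,"turn":0},{"x":0,"y":0,"z":-0.02,"turn":0},{"x":0,"y":0,"z":-0.06,"turn":0},{"x":0,"y":0,"z":-0.11,"turn":0},{"x":0,"y":0,"z":-0.16,"turn":0},{"x":0,"y":0,"z":-0.19,"turn":0},{"x":0,"y":0,"z":-0.19,"turn":0}]' 0.035
python3 - <<'E'
from h import *
im,c=shot('w10')
tr=[(.61,-.385),(.61,-.475),(.42,-.475),(.42,-.385)]
print(blob(im,c,.014,tr,lambda h:(h[...,1]<70)&(h[...,2]>110)))
pk=[(.68,-.05),(.68,-.2),(.38,-.2),(.38,-.05)]
t,c=snap('top')
go(.52,-.14,.18,20)
for nm,b in (('A',(.55,.67)),('B',(.37,.5))):
    poly=[(b[1],-.07),(b[1],-.20),(b[0],-.20),(b[0],-.07)]
    for f,z in ((lambda h:(h[...,2]<75),.026),(lambda h:(h[...,1]>110)&(h[...,0]<14)&(h[...,2]>120),.054)):
        try: print(nm,blob(t,c,z,poly,f))
        except Exception as e: print(nm,e)
E
```

```text
time_s: 29.08
tool_pos: [0.5152, -0.4309, -0.0077]
tool_rot: [180.0, -0.1, -2.4]
force: [0.3, 0.4, -1.2]
grip_width: 0.0139
grasp_force: 40.0
time_s: 30.2
tool_pos: [0.5167, -0.4317, 0.1868]
tool_rot: [179.7, -0.4, -2.4]
force: [0.1, 0.3, 0.2]
grip_width: 0.0352
grasp_force: 0.0
{'n': 2085, 'mean': array([ 0.5201, -0.4302]), 'ctr': array([ 0.5151, -0.4299]), 'ang': np.float64(177.5), 'L': np.float64(0.1528), 'W': np.float64(0.031)}
shift [-0.007  -0.2904  0.002 ] yaw now [180.   -0.   -2.4]
turn rad -0.3911384340115469
A {'n': 257, 'mean': array([ 0.599 , -0.1222]), 'ctr': array([ 0.5986, -0.1224]), 'ang': np.float64(24.4), 'L': np.float64(0.0815), 'W': np.float64(0.0585)}
A {'n': 24, 'mean': array([ 0.5994, -0.1346]), 'ctr': array([ 0.5996, -0.1345]), 'ang': np.float64(29.4), 'L': np.float64(0.0432), 'W': np.float64(0.004)}
B {'n': 262, 'mean': array([ 0.4406, -0.1264]), 'ctr': array([ 0.4368, -0.1263]), 'ang': np.float64(178.1), 'L': np.float64(0.0834), 'W': np.float64(0.0667)}
B {'n': 26, 'mean': array([ 0.4326, -0.1365]), 'ctr': array([ 0.4325, -0.1366]), 'ang': np.float64(11.8), 'L': np.float64(0.0457), 'W': np.float64(0.004)}
```

```bash
python3 -c "
from h import *
go(.562,-.154,.185,26)"
```

```text
shift [ 0.0356 -0.2782 -0.003 ] yaw now [180.   -0.   -2.4]
turn rad -0.4958581891312067
```

```bash
python3 -m crank '[{"x":0.005,"y":-0.04,"z":0,"turn":-0.08},{"x":0.011,"y":-0.085,"z":0,"turn":-0.17},{"x":0.017,"y":-0.13,"z":0,"turn":-0.26},{"x":0.023,"y":-0.18,"z":0,"turn":-0.35},{"x":0.03,"y":-0.23,"z":0,"turn":-0.44},{"x":0.036,"y":-0.278,"z":0,"turn":-0.5},{"x":0.036,"y":-0.278,"z":0,"turn":-0.5},{"x":0.036,"y":-0.278,"z":0,"turn":-0.5},{"x":0.036,"y":-0.278,"z":0,"turn":-0.5}]' 0.05 40
python3 - <<'E'
from h import *
im,c=shot('w11')
poly=[(.67,-.06),(.67,-.21),(.54,-.21),(.54,-.06)]
for f,z in ((lambda h:(h[...,2]<75),.026),(lambda h:(h[...,1]>110)&(h[...,0]<14)&(h[...,2]>120),.054),(lambda h:(h[...,1]<60)&(h[...,2]>80),.054)):
    try: print(blob(im,c,z,poly,f))
    except Exception as e: print(e)
cv2.imwrite('pics/w11v.png',im[:,:,::-1])
E
```

```text
time_s: 31.42
tool_pos: [0.5617, -0.1561, 0.1807]
tool_rot: [-180.0, 0.1, 26.1]
force: [0.4, 1.2, 0.1]
grip_width: 0.05
grasp_force: 0.0
{'n': 680, 'mean': array([ 0.6006, -0.1402]), 'ctr': array([ 0.607 , -0.1362]), 'ang': np.float64(31.3), 'L': np.float64(0.0816), 'W': np.float64(0.0544)}
{'n': 163, 'mean': array([ 0.599 , -0.1345]), 'ctr': array([ 0.6003, -0.1338]), 'ang': np.float64(29.1), 'L': np.float64(0.0465), 'W': np.float64(0.0037)}
{'n': 2240, 'mean': array([ 0.6091, -0.128 ]), 'ctr': array([ 0.6045, -0.1307]), 'ang': np.float64(29.9), 'L': np.float64(0.0722), 'W': np.float64(0.0439)}
```

```bash
python3 -c "
from h import *
go(.6,-.134,.014,29)"
```

```text
shift [ 0.0442 -0.0029  0.1669] yaw now [-1.80e+02  1.00e-01  2.61e+01]
turn rad -0.051150950352221176
```

```bash
python3 -m crank '[{"x":0.022,"y":-0.0015,"z":0.01,"turn":-0.05},{"x":0.044,"y":-0.003,"z":0.04,"turn":-0.05},{"x":0.044,"y":-0.003,"z":0.08,"turn":-0.05},{"x":0.044,"y":-0.003,"z":0.11,"turn":-0.05},{"x":0.044,"y":-0.003,"z":0.14,"turn":-0.05},{"x":0.044,"y":-0.003,"z":0.158,"turn":-0.05},{"x":0.044,"y":-0.003,"z":0.167,"turn":-0.05},{"x":0.044,"y":-0.003,"z":0.167,"turn":-0.05},{"x":0.044,"y":-0.003,"z":0.167,"turn":-0.05}]' 0.05 40
python3 -m crank '[{"x":0,"y":0,"z":0,"turn":0},{"x":0,"y":0,"z":0,"turn":0},{"x":0,"y":0,"z":0,"turn":0},{"x":0,"y":0,"z":0,"turn":0}]' 0.015 45
python3 -m crank '[{"x":0,"y":0,"z":-0.01,"turn":0},{"x":0,"y":0,"z":-0.03,"turn":0},{"x":0,"y":0,"z":-0.06,"turn":0},{"x":0,"y":0,"z":-0.09,"turn":0},{"x":0,"y":0,"z":-0.12,"turn":0},{"x":0,"y":0,"z":-0.12,"turn":0}]'
python3 -c "
from h import *
print(st(.05,.05),st(-.05,.05)); go(*st(.05,.05),.135,84)"
```

```text
time_s: 32.6
tool_pos: [0.6016, -0.1324, 0.0157]
tool_rot: [179.9, -0.1, 29.1]
force: [0.6, -0.6, -0.0]
grip_width: 0.0502
grasp_force: 0.0
time_s: 33.1
tool_pos: [0.601, -0.1326, 0.0149]
tool_rot: [179.9, -0.0, 29.1]
force: [-0.5, -1.1, 1.2]
grip_width: 0.0278
grasp_force: 45.0
time_s: 33.85
tool_pos: [0.6028, -0.1321, 0.1382]
tool_rot: [179.7, -0.3, 29.1]
force: [0.0, -0.1, -3.5]
grip_width: 0.0277
grasp_force: 45.0
[0.60945252 0.21149967] [0.51000033 0.22195252]
shift [ 0.173  -0.2969  0.0026] yaw now [179.7  -0.3  29.1]
turn rad -0.9579305373314563
```

```bash
python3 -m crank '[{"x":0.01,"y":-0.015,"z":-0.015,"turn":-0.05},{"x":0.025,"y":-0.045,"z":-0.02,"turn":-0.14},{"x":0.045,"y":-0.075,"z":-0.02,"turn":-0.23},{"x":0.063,"y":-0.108,"z":-0.02,"turn":-0.33},{"x":0.083,"y":-0.143,"z":-0.02,"turn":-0.43},{"x":0.104,"y":-0.178,"z":-0.02,"turn":-0.54},{"x":0.125,"y":-0.213,"z":-0.02,"turn":-0.65},{"x":0.145,"y":-0.248,"z":-0.02,"turn":-0.76},{"x":0.162,"y":-0.278,"z":-0.02,"turn":-0.87},{"x":0.173,"y":-0.297,"z":-0.01,"turn":-0.958},{"x":0.173,"y":-0.297,"z":0,"turn":-0.958},{"x":0.173,"y":-0.297,"z":0,"turn":-0.958}]'
python3 -c "
from h import *
go(*st(.05,.05),.024,84)"
```

```text
time_s: 35.35
tool_pos: [0.6062, 0.2109, 0.1328]
tool_rot: [-179.9, 0.1, 84.0]
force: [0.0, 0.1, -4.2]
grip_width: 0.0277
grasp_force: 45.0
shift [0.0011 0.0035 0.1088] yaw now [-1.799e+02  1.000e-01  8.400e+01]
turn rad 0.000503608315809774
```

```bash
python3 -m crank '[{"x":0.001,"y":0.003,"z":0.02,"turn":0},{"x":0.001,"y":0.003,"z":0.05,"turn":0},{"x":0.001,"y":0.003,"z":0.08,"turn":0},{"x":0.001,"y":0.003,"z":0.097,"turn":0},{"x":0.001,"y":0.003,"z":0.105,"turn":0},{"x":0.001,"y":0.003,"z":0.109,"turn":0},{"x":0.001,"y":0.003,"z":0.109,"turn":0},{"x":0.001,"y":0.003,"z":0.109,"turn":0}]'
python3 -m crank '[{"x":0,"y":0,"z":0,"turn":0},{"x":0,"y":0,"z":0,"turn":0},{"x":0,"y":0,"z":0,"turn":0},{"x":0,"y":0,"z":-0.02,"turn":0},{"x":0,"y":0,"z":-0.05,"turn":0},{"x":0,"y":0,"z":-0.09,"turn":0},{"x":0,"y":0,"z":-0.13,"turn":0},{"x":0,"y":0,"z":-0.16,"turn":0},{"x":0,"y":0,"z":-0.16,"turn":0}]' 0.05
python3 -c "
from h import *
go(.395,-.148,.185,13)"
```

```text
time_s: 36.35
tool_pos: [0.6111, 0.2124, 0.0265]
tool_rot: [179.9, -0.0, 84.0]
force: [0.4, -0.2, -5.1]
grip_width: 0.0278
grasp_force: 45.0
time_s: 37.48
tool_pos: [0.612, 0.2136, 0.19]
tool_rot: [179.6, -0.2, 84.0]
force: [0.5, -0.3, -0.5]
grip_width: 0.0494
grasp_force: 0.0
shift [-0.3823 -0.1781  0.0029] yaw now [179.6  -0.2  84. ]
turn rad 1.2392075188083893
```

```bash
python3 -m crank '[{"x":-0.01,"y":-0.005,"z":0,"turn":0.1},{"x":-0.05,"y":-0.02,"z":0,"turn":0.22},{"x":-0.09,"y":-0.04,"z":0,"turn":0.34},{"x":-0.13,"y":-0.06,"z":0,"turn":0.46},{"x":-0.17,"y":-0.078,"z":0,"turn":0.58},{"x":-0.21,"y":-0.096,"z":0,"turn":0.7},{"x":-0.25,"y":-0.114,"z":0,"turn":0.82},{"x":-0.29,"y":-0.13,"z":0,"turn":0.94},{"x":-0.33,"y":-0.147,"z":0,"turn":1.08},{"x":-0.376,"y":-0.166,"z":0,"turn":1.24},{"x":-0.376,"y":-0.166,"z":0,"turn":1.24},{"x":-0.376,"y":-0.166,"z":0,"turn":1.24}]'
python3 -m crank '[{"x":0,"y":0,"z":0,"turn":0},{"x":0,"y":0,"z":0,"turn":0},{"x":0,"y":0,"z":0,"turn":0}]'
python3 - <<'E'
from h import *
im,c=shot('w12');t,ct=snap('top')
poly=[(.51,-.06),(.51,-.21),(.39,-.21),(.39,-.06)]
for f,z in ((lambda h:(h[...,2]<75),.026),(lambda h:(h[...,1]>110)&(h[...,0]<14)&(h[...,2]>120),.054),(lambda h:(h[...,1]<60)&(h[...,2]>80),.054)):
  for a,b in((im,c),(t,ct)):
    try: print(blob(a,b,z,poly,f))
    except Exception as e: print(e)
E
```

```text
time_s: 38.98
tool_pos: [0.406, -0.1437, 0.1854]
tool_rot: [-180.0, -0.0, 13.0]
force: [0.8, 0.1, 0.7]
grip_width: 0.0502
grasp_force: 0.0
time_s: 39.35
tool_pos: [0.4062, -0.1438, 0.1855]
tool_rot: [-180.0, 0.0, 13.0]
force: [0.9, -0.4, 0.2]
grip_width: 0.0503
grasp_force: 0.0
{'n': 1265, 'mean': array([ 0.4387, -0.1376]), 'ctr': array([ 0.4366, -0.1373]), 'ang': np.float64(171.6), 'L': np.float64(0.091), 'W': np.float64(0.0744)}
{'n': 536, 'mean': array([ 0.4251, -0.1578]), 'ctr': array([ 0.4272, -0.1545]), 'ang': np.float64(57.7), 'L': np.float64(0.1311), 'W': np.float64(0.0779)}
{'n': 195, 'mean': array([ 0.433 , -0.1358]), 'ctr': array([ 0.4325, -0.1359]), 'ang': np.float64(11.4), 'L': np.float64(0.0474), 'W': np.float64(0.0043)}
{'n': 14, 'mean': array([ 0.4434, -0.1343]), 'ctr': array([ 0.4436, -0.1342]), 'ang': np.float64(11.4), 'L': np.float64(0.0229), 'W': np.float64(0.004)}
{'n': 1406, 'mean': array([ 0.4338, -0.1354]), 'ctr': array([ 0.433 , -0.1355]), 'ang': np.float64(12.4), 'L': np.float64(0.0617), 'W': np.float64(0.0287)}
{'n': 95, 'mean': array([ 0.4477, -0.1321]), 'ctr': array([ 0.4477, -0.1322]), 'ang': np.float64(115.8), 'L': np.float64(0.0328), 'W': np.float64(0.0348)}
```

```bash
python3 -c "
from h import *
go(.433,-.1355,.0145,12)"
```

```text
shift [ 0.0282 -0.0023  0.171 ] yaw now [-180.    0.   13.]
turn rad 0.017092687381453798
```

```bash
python3 -m crank '[{"x":0.014,"y":-0.001,"z":0.01,"turn":0.017},{"x":0.028,"y":-0.002,"z":0.04,"turn":0.017},{"x":0.028,"y":-0.002,"z":0.08,"turn":0.017},{"x":0.028,"y":-0.002,"z":0.11,"turn":0.017},{"x":0.028,"y":-0.002,"z":0.14,"turn":0.017},{"x":0.028,"y":-0.002,"z":0.16,"turn":0.017},{"x":0.028,"y":-0.002,"z":0.171,"turn":0.017},{"x":0.028,"y":-0.002,"z":0.171,"turn":0.017},{"x":0.028,"y":-0.002,"z":0.171,"turn":0.017}]' 0.05 45
python3 -m crank '[{"x":0,"y":0,"z":0,"turn":0},{"x":0,"y":0,"z":0,"turn":0},{"x":0,"y":0,"z":0,"turn":0},{"x":0,"y":0,"z":0,"turn":0}]' 0.015 45
python3 -m crank '[{"x":0,"y":0,"z":-0.01,"turn":0},{"x":0,"y":0,"z":-0.03,"turn":0},{"x":0,"y":0,"z":-0.06,"turn":0},{"x":0,"y":0,"z":-0.09,"turn":0},{"x":0,"y":0,"z":-0.12,"turn":0},{"x":0,"y":0,"z":-0.145,"turn":0},{"x":0,"y":0,"z":-0.145,"turn":0},{"x":0,"y":0,"z":-0.145,"turn":0}]'
python3 -c "
from h import *
go(*st(-.05,.05),.16,84)"
```

```text
time_s: 40.58
tool_pos: [0.4336, -0.1364, 0.0154]
tool_rot: [179.9, -0.1, 12.0]
force: [0.0, -0.4, 0.2]
grip_width: 0.0496
grasp_force: 0.0
time_s: 41.08
tool_pos: [0.433, -0.1363, 0.0148]
tool_rot: [180.0, -0.0, 12.0]
force: [-0.4, -1.1, 2.9]
grip_width: 0.0276
grasp_force: 45.0
time_s: 42.08
tool_pos: [0.4319, -0.1359, 0.1584]
tool_rot: [-179.9, 0.1, 12.0]
force: [-0.5, -0.6, -3.9]
grip_width: 0.0279
grasp_force: 45.0
shift [ 0.1506 -0.3339 -0.0015] yaw now [-1.799e+02  1.000e-01  1.200e+01]
turn rad -1.257241175139917
```

```bash
python3 -m crank '[{"x":0.005,"y":-0.012,"z":0,"turn":-0.07},{"x":0.02,"y":-0.04,"z":0,"turn":-0.18},{"x":0.035,"y":-0.075,"z":0,"turn":-0.3},{"x":0.05,"y":-0.11,"z":0,"turn":-0.42},{"x":0.066,"y":-0.147,"z":0,"turn":-0.55},{"x":0.083,"y":-0.184,"z":0,"turn":-0.69},{"x":0.1,"y":-0.221,"z":0,"turn":-0.83},{"x":0.117,"y":-0.258,"z":0,"turn":-0.97},{"x":0.133,"y":-0.293,"z":0,"turn":-1.11},{"x":0.145,"y":-0.32,"z":0,"turn":-1.22},{"x":0.15,"y":-0.334,"z":0,"turn":-1.257},{"x":0.15,"y":-0.334,"z":0,"turn":-1.257}]'
python3 -m crank '[{"x":0,"y":0,"z":0,"turn":0},{"x":0,"y":0,"z":0,"turn":0}]'
python3 -c "
from h import *
go(*st(-.05,.05),.0235,84)"
```

```text
time_s: 43.58
tool_pos: [0.5094, 0.2222, 0.1585]
tool_rot: [-179.9, 0.0, 84.0]
force: [0.2, -0.1, -3.6]
grip_width: 0.0276
grasp_force: 45.0
time_s: 43.82
tool_pos: [0.5105, 0.22, 0.1594]
tool_rot: [180.0, 0.1, 83.8]
force: [1.3, -0.0, -3.7]
grip_width: 0.0275
grasp_force: 45.0
shift [ 0.0021 -0.0008  0.1359] yaw now [1.80e+02 1.00e-01 8.38e+01]
turn rad -0.003018628466977755
```

```bash
python3 -m crank '[{"x":0,"y":0,"z":0.02,"turn":0},{"x":0,"y":0,"z":0.05,"turn":0},{"x":0,"y":0,"z":0.085,"turn":0},{"x":0,"y":0,"z":0.115,"turn":0},{"x":0,"y":0,"z":0.128,"turn":0},{"x":0,"y":0,"z":0.134,"turn":0},{"x":0,"y":0,"z":0.136,"turn":0},{"x":0,"y":0,"z":0.136,"turn":0},{"x":0,"y":0,"z":0.136,"turn":0}]'
python3 -m crank '[{"x":0,"y":0,"z":0,"turn":0},{"x":0,"y":0,"z":0,"turn":0},{"x":0,"y":0,"z":0,"turn":0},{"x":0,"y":0,"z":-0.02,"turn":0},{"x":0,"y":0,"z":-0.05,"turn":0},{"x":0,"y":0,"z":-0.09,"turn":0},{"x":0,"y":0,"z":-0.13,"turn":0},{"x":-0.05,"y":0,"z":-0.17,"turn":0},{"x":-0.1,"y":0,"z":-0.2,"turn":0},{"x":-0.12,"y":0,"z":-0.2,"turn":0},{"x":-0.12,"y":0,"z":-0.2,"turn":0},{"x":-0.12,"y":0,"z":-0.2,"turn":0}]' 0.05
python3 - <<'E'
from h import *
im,c=shot('w13');s,cs=snap('scene')
k=s[90:230,250:400]
cv2.imwrite('pics/v13.png',np.hstack([cv2.resize(im,(400,300)),cv2.resize(k,(400,300),interpolation=cv2.INTER_CUBIC)])[:,:,::-1])
print(env.get_obs()['tool_pos'])
# lid: project edge-middle for candidate angles into scene (crop coords)
for th in (1.6,1.7,1.75):
    y=.17-.245*np.cos(th); z=.08+.245*np.sin(th)
    print(th,[np.round((proj(cs,[*st(x,y),z])-[250,90])*[400/150,300/140]+[400,0]) for x in(-.107,.107)],[np.round(proj(cs,[*st(x,y),z])) for x in(-.107,.107)])
E
```

```text
time_s: 44.95
tool_pos: [0.5109, 0.2219, 0.0243]
tool_rot: [179.9, -0.0, 84.0]
force: [-0.1, 0.5, -3.5]
grip_width: 0.0275
grasp_force: 45.0
time_s: 46.45
tool_pos: [0.4974, 0.104, 0.2238]
tool_rot: [180.0, -0.0, 84.1]
force: [0.3, -0.5, -0.1]
grip_width: 0.05
grasp_force: 0.0
[0.49732986 0.10424141 0.22343972]
1.6 [array([605., -99.]), array([803., -16.])] [array([327.,  44.]), array([401.,  82.])]
1.7 [array([ 620., -107.]), array([816., -26.])] [array([332.,  40.]), array([406.,  78.])]
1.75 [array([ 627., -110.]), array([822., -30.])] [array([335.,  39.]), array([408.,  76.])]
```

View pics/v13.png

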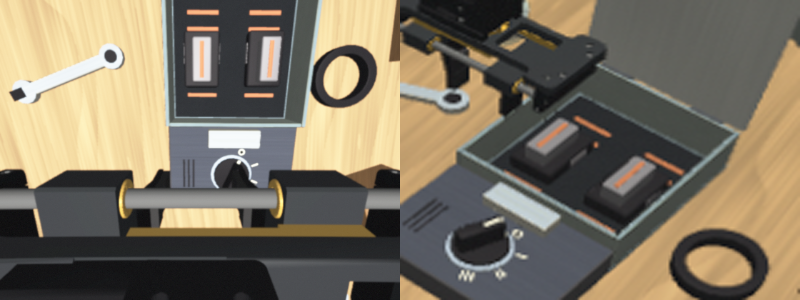

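Picture: both packs stand base down and flat in the tub, the selector points at the ring, and the lid is still upright. Next I go over and behind the lid.

```bash
python3 -c "
from h import *
go(*st(0,.25),.345,84);print(st(0,.25),st(0,.02))"
```

```text
shift [ 0.3183  0.0511 -0.1214] yaw now [-180.    -0.    84.2]
turn rad 0.0027726692726139615
[0.58063212 0.41563047] [0.55659057 0.18689044]
```

```bash
python3 -m crank '[{"x":0,"y":0,"z":-0.04,"turn":0},{"x":0,"y":0.01,"z":-0.08,"turn":0},{"x":0,"y":0.03,"z":-0.11,"turn":0},{"x":0,"y":0.05,"z":-0.122,"turn":0},{"x":0,"y":0.05,"z":-0.122,"turn":0},{"x":0,"y":0.05,"z":-0.122,"turn":0}]' 0
python3 -m crank '[{"x":0.03,"y":0,"z":0,"turn":0},{"x":0.07,"y":0,"z":0,"turn":0},{"x":0.11,"y":0,"z":0,"turn":0},{"x":0.15,"y":0,"z":0,"turn":0},{"x":0.19,"y":0,"z":0,"turn":0},{"x":0.23,"y":0,"z":0,"turn":0},{"x":0.27,"y":0,"z":0,"turn":0},{"x":0.3,"y":0,"z":0,"turn":0},{"x":0.32,"y":0,"z":0,"turn":0},{"x":0.32,"y":0,"z":0,"turn":0},{"x":0.32,"y":0,"z":0,"turn":0}]'
python3 -c "
from h import *
go(*st(0,.25),.27,84)"
```

```text
time_s: 47.3
tool_pos: [0.5464, 0.0984, 0.3445]
tool_rot: [-179.9, -0.0, 84.1]
force: [0.9, 0.2, 0.5]
grip_width: 0.0025
grasp_force: 0.0
time_s: 48.68
tool_pos: [0.5807, 0.4146, 0.3455]
tool_rot: [180.0, 0.1, 84.0]
force: [0.2, -0.3, 0.5]
grip_width: 0.0005
grasp_force: 0.0
shift [ 0.0011 -0.0002  0.0755] yaw now [1.8e+02 1.0e-01 8.4e+01]
turn rad -0.000247900026622178
```

```bash
python3 -m crank '[{"x":0,"y":0,"z":0.02,"turn":0},{"x":0,"y":0,"z":0.045,"turn":0},{"x":0,"y":0,"z":0.068,"turn":0},{"x":0,"y":0,"z":0.08,"turn":0},{"x":0,"y":0,"z":0.08,"turn":0},{"x":0,"y":0,"z":0.08,"turn":0}]'
for i in 1 2; do python3 -m crank '[{"x":-0.005,"y":0,"z":0,"turn":0},{"x":-0.01,"y":0,"z":0,"turn":0},{"x":-0.015,"y":0,"z":0,"turn":0},{"x":-0.02,"y":0,"z":0,"turn":0},{"x":-0.025,"y":0,"z":0,"turn":0},{"x":-0.03,"y":0,"z":0,"turn":0},{"x":-0.03,"y":0,"z":0,"turn":0}]' |egrep 'pos|force:'; done
```

```text
time_s: 49.42
tool_pos: [0.5813, 0.4154, 0.2668]
tool_rot: [179.9, -0.1, 84.0]
force: [0.9, 0.2, 0.2]
grip_width: 0.001
grasp_force: 0.0
tool_pos: [0.5781, 0.3849, 0.2656]
force: [-0.2, 0.3, -0.4]
grasp_force: 0.0
tool_pos: [0.5749, 0.3548, 0.2654]
force: [-0.2, -0.9, -0.5]
grasp_force: 0.0
```

```bash
python3 -m crank '[{"x":-0.01,"y":0,"z":0,"turn":0},{"x":-0.02,"y":0,"z":0,"turn":0},{"x":-0.03,"y":0,"z":0,"turn":0},{"x":-0.04,"y":0,"z":0.002,"turn":0},{"x":-0.05,"y":0,"z":0.005,"turn":0},{"x":-0.06,"y":0,"z":0.008,"turn":0},{"x":-0.07,"y":0,"z":0.012,"turn":0},{"x":-0.08,"y":0,"z":0.016,"turn":0},{"x":-0.08,"y":0,"z":0.016,"turn":0}]' | egrep 'pos|force:'
python3 - <<'E'
from h import *
s,cs=snap('scene')
for th in (1.7,1.5,1.3,1.1):
    y=.17-.245*np.cos(th); z=.08+.245*np.sin(th)
    print(th,[np.round(proj(cs,[*st(x,y),z])) for x in(-.107,.107)])
g=s[:,:,:].astype(int)
# grey (lid) mask: low saturation mid-dark; print topmost lid-like rows at some columns
h=cv2.cvtColor(s,cv2.COLOR_RGB2HSV)
for u in (385,395,403,410): print(u,[(v,tuple(h[v,u])) for v in range(50,170,8)])
E
```

```text
tool_pos: [0.5665, 0.2745, 0.249]
force: [-0.1, 0.7, 1.0]
grasp_force: 0.0
1.7 [array([332.,  40.]), array([406.,  78.])]
1.5 [array([321.,  49.]), array([396.,  88.])]
1.3 [array([309.,  61.]), array([384., 102.])]
1.1 [array([297.,  76.]), array([372., 118.])]
385 [(50, (np.uint8(69), np.uint8(203), np.uint8(152))), (58, (np.uint8(17), np.uint8(113), np.uint8(205))), (66, (np.uint8(16), np.uint8(52), np.uint8(84))), (74, (np.uint8(100), np.uint8(13), np.uint8(59))), (82, (np.uint8(90), np.uint8(9), np.uint8(29))), (90, (np.uint8(18), np.uint8(96), np.uint8(128))), (98, (np.uint8(18), np.uint8(112), np.uint8(186))), (106, (np.uint8(17), np.uint8(111), np.uint8(206))), (114, (np.uint8(18), np.uint8(111), np.uint8(199))), (122, (np.uint8(17), np.uint8(110), np.uint8(192))), (130, (np.uint8(17), np.uint8(111), np.uint8(197))), (138, (np.uint8(17), np.uint8(112), np.uint8(194))), (146, (np.uint8(18), np.uint8(111), np.uint8(184))), (154, (np.uint8(17), np.uint8(110), np.uint8(174))), (162, (np.uint8(18), np.uint8(112), np.uint8(200)))]
395 [(50, (np.uint8(70), np.uint8(184), np.uint8(68
[... 1589 characters left out ...]
p.uint8(38), np.uint8(149))), (66, (np.uint8(95), np.uint8(37), np.uint8(150))), (74, (np.uint8(95), np.uint8(37), np.uint8(150))), (82, (np.uint8(81), np.uint8(25), np.uint8(144))), (90, (np.uint8(55), np.uint8(23), np.uint8(67))), (98, (np.uint8(150), np.uint8(6), np.uint8(44))), (106, (np.uint8(48), np.uint8(20), np.uint8(65))), (114, (np.uint8(54), np.uint8(19), np.uint8(67))), (122, (np.uint8(54), np.uint8(19), np.uint8(67))), (130, (np.uint8(17), np.uint8(111), np.uint8(206))), (138, (np.uint8(17), np.uint8(112), np.uint8(195))), (146, (np.uint8(17), np.uint8(112), np.uint8(200))), (154, (np.uint8(17), np.uint8(112), np.uint8(211))), (162, (np.uint8(17), np.uint8(112), np.uint8(194)))]
```

```bash
python3 -m crank '[{"x":-0.01,"y":0,"z":0.004,"turn":0},{"x":-0.02,"y":0,"z":0.01,"turn":0},{"x":-0.03,"y":0,"z":0.016,"turn":0},{"x":-0.04,"y":0,"z":0.024,"turn":0},{"x":-0.05,"y":0,"z":0.033,"turn":0},{"x":-0.06,"y":0,"z":0.042,"turn":0},{"x":-0.06,"y":0,"z":0.042,"turn":0},{"x":-0.06,"y":0,"z":0.042,"turn":0}]' | egrep 'pos|force:'
python3 - <<'E'
from h import *
im,c=shot('w14');s,cs=snap('scene')
cv2.imwrite('pics/x14.png',np.hstack([cv2.resize(im,(400,300)),cv2.resize(s[60:270,200:480],(400,300))])[:,:,::-1])
for th in(.08,.3,.6,.9): 
    y=.17-.245*np.cos(th); z=.08+.245*np.sin(th); print(th,[np.round(proj(cs,[*st(x,y),z])) for x in(-.107,.107)])
h=cv2.cvtColor(s,cv2.COLOR_RGB2HSV)
for u,v in ((400,190),(395,170),(380,180),(390,150)): print(u,v,h[v,u])
E
```

```text
tool_pos: [0.5601, 0.2168, 0.2078]
force: [-0.7, -0.6, -0.3]
grasp_force: 0.0
0.08 [array([263., 160.]), array([327., 204.])]
0.3 [array([265., 145.]), array([332., 189.])]
0.6 [array([273., 120.]), array([344., 165.])]
0.9 [array([286.,  93.]), array([360., 137.])]
400 190 [ 17 110 188]
395 170 [ 18 111 195]
380 180 [ 17 111 186]
390 150 [ 18 113 183]
```

```bash
python3 -m crank '[{"x":0,"y":0,"z":-0.02,"turn":0},{"x":0,"y":0,"z":-0.05,"turn":0},{"x":0,"y":0,"z":-0.06,"turn":0},{"x":-0.02,"y":0,"z":-0.06,"turn":0},{"x":-0.05,"y":0,"z":-0.06,"turn":0},{"x":-0.08,"y":0,"z":-0.06,"turn":0},{"x":-0.1,"y":0,"z":-0.06,"turn":0},{"x":-0.11,"y":0,"z":-0.06,"turn":0},{"x":-0.11,"y":0,"z":-0.06,"turn":0},{"x":-0.11,"y":0,"z":-0.06,"turn":0}]' | egrep 'pos|force:'
python3 - <<'E'
from h import *
im,c=shot('w15');s,cs=snap('scene')
a=np.hstack([cv2.resize(im,(400,300)),cv2.resize(s[90:300,220:500],(400,300))])[:,:,::-1];cv2.imwrite('pics/x15.png',a)
go(*st(0,-.062),.1,84)
h=cv2.cvtColor(s,cv2.COLOR_RGB2HSV)
for th in(.0,.08,.2,.4): # visibility along far side of lid: sample just inside / outside of the lid's outer-face far edge
    r=.2;out=[]
    for x in (.10,.114):
        y=.17-r*np.cos(th)+.008*np.sin(th);z=.08+r*np.sin(th)+.008*np.cos(th);u,v=proj(cs,[*st(x,y),z]).astype(int);out.append((u,v,tuple(int(i) for i in h[v,u])))
    print(th,out)
E
```

```text
tool_pos: [0.5484, 0.1084, 0.2676]
force: [0.5, 0.1, 0.9]
grasp_force: 0.0
shift [-0.0031 -0.      0.1676] yaw now [180.   -0.   84.1]
turn rad 0.0016379156740281354
0.0 [(np.int64(334), np.int64(193), (102, 29, 204)), (np.int64(338), np.int64(196), (53, 16, 63))]
0.08 [(np.int64(335), np.int64(189), (101, 30, 205)), (np.int64(340), np.int64(192), (88, 25, 131))]
0.2 [(np.int64(337), np.int64(183), (100, 29, 205)), (np.int64(342), np.int64(186), (101, 30, 206))]
0.4 [(np.int64(342), np.int64(171), (102, 28, 206)), (np.int64(347), np.int64(174), (101, 28, 204))]
```

```bash
python3 -m crank '[{"x":-0.003,"y":0,"z":0.03,"turn":0},{"x":-0.003,"y":0,"z":0.07,"turn":0},{"x":-0.003,"y":0,"z":0.11,"turn":0},{"x":-0.003,"y":0,"z":0.14,"turn":0},{"x":-0.003,"y":0,"z":0.155,"turn":0},{"x":-0.003,"y":0,"z":0.162,"turn":0},{"x":-0.003,"y":0,"z":0.162,"turn":0},{"x":-0.003,"y":0,"z":0.162,"turn":0}]' | egrep 'pos|force:'
for i in 1 2 3 4 5 6; do python3 -m crank '[{"x":0,"y":0,"z":0.002,"turn":0},{"x":0,"y":0,"z":0.004,"turn":0},{"x":0,"y":0,"z":0.004,"turn":0}]' |egrep 'pos|force:'; done
```

```text
tool_pos: [0.549, 0.1043, 0.1067]
force: [-0.1, 0.5, -0.3]
grasp_force: 0.0
tool_pos: [0.5481, 0.1039, 0.1014]
force: [-0.1, -0.5, -0.7]
grasp_force: 0.0
tool_pos: [0.548, 0.104, 0.0973]
force: [0.0, 0.4, 0.7]
grasp_force: 0.0
tool_pos: [0.5482, 0.104, 0.0934]
force: [1.1, -0.3, 0.3]
grasp_force: 0.1
tool_pos: [0.5483, 0.1038, 0.0899]
force: [-0.9, -1.5, 4.8]
grasp_force: 2.3
tool_pos: [0.5482, 0.1035, 0.0854]
force: [-0.8, -2.6, 1.9]
grasp_force: 1.1
tool_pos: [0.5478, 0.1043, 0.081]
force: [-0.2, 0.3, 0.3]
grasp_force: 0.0
```

```bash
for i in 1 2 3 4 5; do python3 -m crank '[{"x":0,"y":0,"z":0.001,"turn":0},{"x":0,"y":0,"z":0.002,"turn":0},{"x":0,"y":0,"z":0.002,"turn":0}]' |egrep 'pos|^force:'; done
```

```text
tool_pos: [0.5481, 0.1041, 0.0794]
force: [-0.3, -0.1, 0.7]
tool_pos: [0.5481, 0.104, 0.0774]
force: [-0.4, -0.3, 0.8]
tool_pos: [0.5481, 0.104, 0.0754]
force: [-0.8, 0.7, 0.9]
tool_pos: [0.5482, 0.104, 0.0735]
force: [0.3, -0.8, -0.7]
tool_pos: [0.5483, 0.104, 0.0732]
force: [-5.3, -1.1, 12.2]
```

```bash
python3 -m crank '[{"x":0,"y":0,"z":-0.03,"turn":0},{"x":0,"y":0,"z":-0.06,"turn":0},{"x":0,"y":0,"z":-0.08,"turn":0},{"x":0,"y":0,"z":-0.08,"turn":0}]' 0.04 30 |egrep 'pos|^force'
python3 - <<'E'
from h import *
go(.5406,.0352,.0595,61.5)
s,cs=snap('scene'); cv2.imwrite('pics/x16.png',s[:,:,::-1]); h=cv2.cvtColor(s,cv2.COLOR_RGB2HSV)
for th in(.0,.04,.08):
    r=.2;out=[]
    for x in (.10,.114):
        y=.17-r*np.cos(th)+.008*np.sin(th);z=.08+r*np.sin(th)+.008*np.cos(th);u,v=proj(cs,[*st(x,y),z]).astype(int);out.append((u,v,tuple(int(i) for i in h[v,u])))
    print(th,out)
E
```

```text
tool_pos: [0.5492, 0.1042, 0.1527]
force: [-0.4, 0.5, -0.4]
shift [-0.0696 -0.0015  0.0932] yaw now [179.8  -0.   84. ]
turn rad 0.3921772758648611
0.0 [(np.int64(334), np.int64(193), (103, 32, 209)), (np.int64(338), np.int64(196), (48, 18, 72))]
0.04 [(np.int64(335), np.int64(191), (103, 33, 210)), (np.int64(339), np.int64(194), (27, 19, 119))]
0.08 [(np.int64(335), np.int64(189), (103, 32, 210)), (np.int64(340), np.int64(192), (90, 11, 166))]
```

```bash
python3 -m crank '[{"x":-0.025,"y":0,"z":0,"turn":0.15},{"x":-0.05,"y":-0.001,"z":0,"turn":0.3},{"x":-0.07,"y":-0.0015,"z":0,"turn":0.392},{"x":-0.07,"y":-0.0015,"z":0.02,"turn":0.392},{"x":-0.07,"y":-0.0015,"z":0.05,"turn":0.392},{"x":-0.07,"y":-0.0015,"z":0.075,"turn":0.392},{"x":-0.07,"y":-0.0015,"z":0.088,"turn":0.392},{"x":-0.07,"y":-0.0015,"z":0.093,"turn":0.392},{"x":-0.07,"y":-0.0015,"z":0.093,"turn":0.392},{"x":-0.07,"y":-0.0015,"z":0.093,"turn":0.392}]' 0.04 30
python3 -m crank '[{"x":0,"y":0,"z":0,"turn":0},{"x":0,"y":0,"z":0,"turn":0},{"x":0,"y":0,"z":0,"turn":0},{"x":0,"y":0,"z":0,"turn":0}]' 0.008 30
```

```text
time_s: 61.72
tool_pos: [0.54, 0.0348, 0.0593]
tool_rot: [179.9, -0.0, 61.5]
force: [0.7, -0.2, -1.1]
grip_width: 0.0402
grasp_force: 0.0
time_s: 62.22
tool_pos: [0.5409, 0.0338, 0.0589]
tool_rot: [179.8, -0.1, 61.5]
force: [4.8, -0.4, -2.2]
grip_width: 0.0158
grasp_force: 30.0
```

```bash
python3 -m crank '[{"x":0,"y":0,"z":0,"turn":0.15},{"x":0,"y":0,"z":0,"turn":0.3},{"x":0,"y":0,"z":0,"turn":0.45},{"x":0,"y":0,"z":0,"turn":0.6},{"x":0,"y":0,"z":0,"turn":0.75},{"x":0,"y":0,"z":0,"turn":0.9},{"x":0,"y":0,"z":0,"turn":1.05},{"x":0,"y":0,"z":0,"turn":1.2},{"x":0,"y":0,"z":0,"turn":1.35},{"x":0,"y":0,"z":0,"turn":1.48},{"x":0,"y":0,"z":0,"turn":1.57},{"x":0,"y":0,"z":0,"turn":1.57}]'
python3 -m crank '[{"x":0,"y":0,"z":0,"turn":0},{"x":0,"y":0,"z":0,"turn":0},{"x":0,"y":0,"z":0,"turn":0},{"x":0,"y":0,"z":-0.03,"turn":0},{"x":0,"y":0,"z":-0.08,"turn":0},{"x":0,"y":0,"z":-0.13,"turn":0},{"x":0,"y":0,"z":-0.17,"turn":0},{"x":-0.06,"y":0.05,"z":-0.17,"turn":0},{"x":-0.08,"y":0.1,"z":-0.17,"turn":0},{"x":-0.08,"y":0.15,"z":-0.17,"turn":0},{"x":-0.08,"y":0.2,"z":-0.17,"turn":0},{"x":-0.08,"y":0.25,"z":-0.17,"turn":0}]' 0.045
```

```text
time_s: 63.72
tool_pos: [0.5402, 0.0362, 0.0589]
tool_rot: [-179.9, -0.0, -28.3]
force: [3.3, 4.5, -1.2]
grip_width: 0.016
grasp_force: 30.0
time_s: 65.22
tool_pos: [0.3485, -0.1486, 0.2287]
tool_rot: [180.0, -0.0, -28.4]
force: [1.4, 0.2, -1.0]
grip_width: 0.0448
grasp_force: 0.0
```

```bash
python3 -m crank '[{"x":0,"y":0,"z":0,"turn":0},{"x":0,"y":0,"z":0,"turn":0}]' |head -1
python3 - <<'E'
from h import *
t,ct=snap('top');s,cs=snap('scene')
a=cv2.resize(t[145:275,110:470],(800,289),interpolation=cv2.INTER_CUBIC);b=cv2.resize(s[100:255,190:560],(800,311),interpolation=cv2.INTER_CUBIC)
cv2.imwrite('pics/fin.png',np.vstack([a,b])[:,:,::-1])
E
```

```text
time_s: 65.47
```

View pics/fin.png

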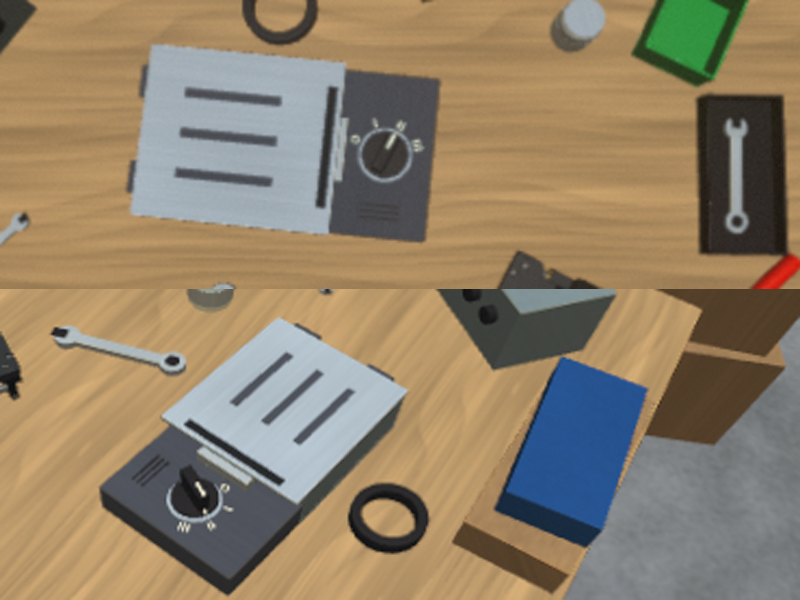

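The lid is flat and shut, the pointer is at two bars (crop 398,128), the spanner is in the tray (737,175), and there are no packs left on the bench. Handing in.

```bash
python3 -c "
from cell import env
print(env.sign_off())"
```

```text
the job is handed in; nothing more can be done
None
```

The job is done and handed in, in the order asked: selector to off, middle-sized spanner in the tray, both packs flat in the tub, lid pressed shut until the catch gave, then selector to two bars; the sign-off returned no verdict.

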